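# Slide three lab items into their bays of a divided tote

### The arm

A 7-joint arm with a two-finger parallel gripper is mounted at the origin on a cart in front of the work surface, level with it; the furniture and walls round the work are solid. World frame = base frame: x ahead of the robot, y to its left, z up, the work surface at z = 0. Lengths are in m, angles in rad, forces in N, time in s.
With the tool pointing down it reaches from about 0.4 to 0.85 m from the base axis. Payload 4.5 kg.
Tool frame: the origin (TCP) lies midway between the tips of the shut fingers; the grasp point (between the pads) lies 19 mm behind it; z points along the fingers, y is the direction in which the jaws open and shut (so a half turn about z gives the same grasp; the last joint's range is limited). The gripper opens to 88 mm and grips with 3 to 60 N. Pads are 18 mm wide; open, the fingers measure 123 mm over their backs; the gripper's body (75 mm by 187 mm) begins 45 mm behind the grasp point.
Start: joints at [-1.128, 0.689, -0.195, 1.565, 0.157, 0.902, -0.215], TCP at [0.248, 0.574, 0.239] pointing down, gripper open.
Joint ranges: [-3.01, 3.01], [-0.46, 2.08], [-1.47, 1.51], [0.13, 2.56], [-1, 4.14], [0.04, 2.09], [-2.66, 2.66]. Speed limits (rad/s): [2.57, 2.57, 3.14, 3.14, 3.14, 3.14, 3.14].

### API

Orientations are given as a unit quaternion [x, y, z, w].
In Python, from plant import get_state, snapshot, finish_job, regions_of gives the robot as it stands.
- The arm moves only by the tool send_rows, never from a script. Its argument "series" is a list of rows, each an object of numbers: "grip": the opening, from 0 (shut) to 1 (fully open); "dx", "dy", "dz": the shift along the tool's x, y, z in mm; "turn": the turn about the tool's z in rad. A call has 1 to 20 rows; each row shifts and turns the commanded pose from where the row before left it, along the tool's axes as they then stand; what a row does not reach is not made up. A row lasts 1/10 s, in which the tool goes at most 50 mm and 8.59 degrees, less where a joint would pass 70% of its speed; a pose out of reach is approached as far as the arm can. A call is refused whole if a number of a shift passes 50 or a number of a turn 0.15, either way. A call with a gripper value outside its range is refused whole. The fingers move at their own pace and stop on an object; "force" is the grip in N (left out, the last holds). Time passes only in rows, so rows that do not move let the fingers close. It gives the time, the measured TCP pose, the force and the opening at its end, in the units of the state.
- get_state(): the state, without advancing time (a new reading comes with each control period).
- snapshot(name): name is "scene" or "top"; returns a dict with "img" (480x640x3 uint8, red, green, blue), "depth" (480x640 float32, m along the optical axis (not along the pixel's ray), 0 where there is no reading), "fov_y" (degrees; the focal length in pixels is half the picture's height over the tangent of half this angle, whatever the lens; pixels are square), "cx", "cy" (the principal point, pixels), "k1" (the pictures are not rectified: a ray, as slopes to the right and down, at radius r is drawn at 1 + k1 r^2 times it, then the intrinsics apply), "R" (3x3) and "t" (3): a world point X has camera coordinates R X + t. Camera axes: x right, y down, z forward; pixel columns grow to the right and rows downward; lengths in m; the calibration is good to about 2 mm. A picture is of the moment at which its call begins.
- finish_job(): hands the job in, once; it reports no verdict.
Trained networks look in a picture, given as the dict that the camera call returned (one of the last four; its "shot" number tells which), for a name from the list of things; names that differ only in an ending like _2 or _b are one class to them, and where a whole thing is asked for, a point or a joint stands for the part that bears it (a point fixed in the world has none). Each returns a list of dicts, best first, with "score" (0 to 1); they miss things now and then, are a little off and sometimes report something else, mostly with a low value. They report only what shows in the picture. A call takes as long as a camera call. They do not tell look-alikes from the thing itself.
- regions_of(picture, target): "pixels" (480x640 bool, what is visible of it) and "extent" ([left, top, right, bottom] in pixels, round what is visible of it).
The state is a dict: "clock": time; "q": joint angles; "qd": joint speeds; "joint_torque": joint torques, N m; "tool_pos": TCP position; "eef_rot": TCP orientation; "contact_force": force on the tool from outside, world axes, zero at the start; "moment": the same for the moment, N m; "opening": opening from 0.0 (shut) to 1.0 (fully open).
Only numpy, scipy, OpenCV 4.12 (cv2) and the standard library are available. Lean on these libraries where they do the work, as an engineer would, in place of code of your own. Each camera call takes 0.05 s, during which the arm holds its last target.

### The job

Put the blue kit box, the pipette-tip box and the small timer away in the divided tote, each in the bay made for its size and pushed fully home against the back stop. Slide them over the worktop without lifting or tipping them, and leave the glassware and other things standing round about where they are.

Things in the scene. Friction and masses are not known exactly. Their poses are not given: they have to be found in the camera images.
- kit_center (a point): Blue kit box, 104 (own x; 107 over the latch) x 164 (own y) x 58 mm, 0.4 kg, loose, lid shut. Point: its centre, 29 mm up; z up. The lid (above 39 mm) overhangs the base by 2 mm; a 28 mm wide latch sticks out 3 mm in the middle of the long -x side. Starts left or right of the middle, long axis within 21 degrees of world x. Either end first. Too wide to grasp.
- tip_center (a point): Pipette-tip box, green base, clear lid fixed shut, 82 (own x) x 118 (own y) x 78 mm, 0.25 kg, loose. Point: its centre, 39 mm up; z up. Starts on the other side of the middle from the kit box, long axis within 21 degrees of world x. Either end may go in first.
- timer_center (a point): White square lab timer, display and three round buttons on top, 62 x 62 x 18 mm (sides upright to 16 mm), 0.08 kg, loose. Point: its centre, 9 mm up; z up. Starts in the middle in front of the tote, in the way of the two boxes, own x within 23 degrees of world x. Any side may go in first.
- tote: Blue tote, fixed, 193 deep, 414 wide, 60 mm high, open in front, no floor: things slide in on the worktop. Origin: middle of the mouth at worktop height; x points into it (within 7 degrees of world x), y left, z up. Holds three grey bay blocks side by side in changing order, each 134 wide, 45 mm high, with one open-fronted pocket with rounded entry corners (radius 8 to 12 mm).
- seat_large (a point): Where the centre of the kit box is when it is fully home in the bay with the large pocket: 118 mm wide, 160 mm deep (the box then sticks out 4 mm). Axes as the tote's: the mouth is 78 mm towards -x, 29 mm above the worktop. Fixed.
- seat_medium (a point): Where the centre of the tip box is when it is fully home in the bay with the medium pocket: 90 mm wide, 114 mm deep (the box then sticks out 4 mm). Axes as the tote's: the mouth is 55 mm towards -x, 39 mm above the worktop. Fixed.
- seat_small (a point): Where the centre of the timer is when it is fully home in the bay with the small pocket: 70 mm wide, 58 mm deep (the timer then sticks out 4 mm). Axes as the tote's: the mouth is 27 mm towards -x, 9 mm above the worktop. Fixed.
- flask_a: Bystander: volumetric glass flask, 60 mm diameter, 193 mm tall, loose; origin under its centre.
- small_beaker: Bystander: small glass beaker, 57 x 62 mm, 66 mm tall, loose; origin under its centre. It stands close to the left front corner of the tote.
- dish: Bystander: flat round petri dish, 62 mm diameter, 14 mm high, loose; origin under its centre.
- pen: Bystander: red and white marker pen lying down, 137 mm long along own y, 13 mm thick, loose; origin under its centre.
- instrument_corner (a point): Front left bottom corner of the tall bench instrument (light grey, 380 mm high, fixed) on the right of the worktop. From here its front runs to the right (-y), slanting away from the robot by 12 degrees, and its left side runs straight back. Keep the arm clear of it.
Not all that is in view belongs to the job. Leave any pink look-alike of the part that bears tip_center alone.

How it is judged:
At the end, for the whole second after the job is handed in: Each item's centre lies in its own bay within 9 mm fore and aft of its seat point and within 8 mm sideways, the two boxes with their long axis along the bay to 0.1 rad; all three stand flat (tilt under 0.06 rad) on the worktop and at rest; no bystander has moved more than 30 mm or fallen over (x of kit_center in the frame of seat_large between -0.009 and 0.009 m and y of kit_center in the frame of seat_large between -0.008 and 0.008 m and z of kit_center in the frame of seat_large below 0.006 m and angle between each of kit_center, tip_center, timer_center's own z axis and vertical below 0.06 rad and linear speed of each of kit_box, tip_rack, lab_timer below 0.02 m/s and angle between the y axis of kit_center and the x axis of seat_large, either way round below 0.1 rad and x of tip_center in the frame of seat_medium between -0.009 and 0.009 m and y of tip_center in the frame of seat_medium between -0.008 and 0.008 m and z of tip_center in the frame of seat_medium below 0.006 m and angle between the y axis of tip_center and the x axis of seat_medium, either way round below 0.1 rad and x of timer_center in the frame of seat_small between -0.009 and 0.009 m and y of timer_center in the frame of seat_small between -0.008 and 0.008 m and z of timer_center in the frame of seat_small below 0.006 m and distance of each of flask_a, small_beaker, dish, pen from where it was at the start of the episode below 0.03 m); the robot touches nothing.
It fails at once if an item is lifted more than 25 mm off the worktop (height (world z) of kit_center above 0.054 m or height (world z) of tip_center above 0.064 m or height (world z) of timer_center above 0.034 m).
It fails at once if an item is tipped more than 0.35 rad (angle between any of kit_center, tip_center, timer_center's own z axis and vertical above 0.35 rad).
It fails at once if a bystander is pushed more than 30 mm away (distance of any of flask_a, small_beaker, dish, pen from where it was at the start of the episode above 0.03 m).
It fails at once if a standing bystander is knocked over (tilt over 0.4 rad) (angle between any of flask_a, small_beaker, dish's own z axis and vertical above 0.4 rad).
It also fails if it takes over 72 s, if anything falls off the work surface, if the arm or the gripper's body presses on something with over 40 N, if the wrist force passes 120 N, or if a joint passes its speed limit or range.

## Working session

There is one attempt and no reset: what is moved stays moved. The work goes in short steps, Python scripts to look and compute and a tool call to move; the robot and the scene stay as the last step left them, time stands still between calls to the robot, and variables do not carry over. Pictures are saved under pics/ and viewed, and the job is handed in when it is done.

Besides the shell and the picture viewer there is one more tool, called after "Emit:" by a JSON object that holds its "api" and its "payload", one argument or row to a line. send_rows: Moves the arm, as the interface text tells. Its arguments: {"type":"object","properties":{"series":{"type":"array","items":{"type":"object","properties":{"grip":{"type":"number"},"dx":{"type":"number"},"dy":{"type":"number"},"dz":{"type":"number"},"turn":{"type":"number"}}}},"force":{"type":"number"}},"required":["series"]}

```bash
ls; mkdir -p pics; cat > h.py <<'E'
import numpy as np, cv2
from plant import get_state, snapshot, finish_job, regions_of
def K(s):
    f=240/np.tan(np.radians(s["fov_y"])/2); return f
def save(s,name): cv2.imwrite(f"pics/{name}.png",s["img"][:,:,::-1])
def rays(s,uv):
    uv=np.atleast_2d(uv).astype(float); f=K(s)
    d=(uv-[s["cx"],s["cy"]])/f; u=d.copy()
    for _ in range(30): u=d/(1+s["k1"]*(u**2).sum(1,keepdims=True))
    return np.c_[u,np.ones(len(u))]
def at_z(s,uv,z):
    R=np.array(s["R"]);t=np.array(s["t"]); C=-R.T@t; d=rays(s,uv)@R
    return C+d*((z-C[2])/d[:,2])[:,None]
def by_depth(s,uv):
    uv=np.atleast_2d(uv).astype(int); dp=s["depth"][uv[:,1],uv[:,0]]
    R=np.array(s["R"]);t=np.array(s["t"]); return (rays(s,uv)*dp[:,None]-t)@R
def cloud(s):
    v,u=np.mgrid[0:480,0:640]; return by_depth(s,np.c_[u.ravel(),v.ravel()]).reshape(480,640,3)
E
python3 - <<'E'
from h import *
for n in("scene","top"):
    s=snapshot(n);save(s,n+"0");print(n,s["fov_y"],s["k1"],-np.array(s["R"]).T@s["t"])
print(get_state())
E
```

```text
pics
scene 57.837172887121156 -0.05890194830285815 [-0.05145462 -0.60778925  1.09137085]
top 56.750352238067016 0.0035458081593565285 [0.44975034 0.09294642 1.45374726]
{'clock': 0.1, 'q': array([-1.12821784,  0.68988706, -0.19449691,  1.56625399,  0.15728722,
        0.90249718, -0.21507366]), 'qd': array([ 0.00066212, -0.0019144 , -0.00258106, -0.00296672, -0.00067916,
        0.00101447,  0.00133291]), 'joint_torque': array([-2.84612150e-03, -5.28503680e+01, -1.27093613e+00, -1.53837562e+01,
       -5.24490641e-02,  2.03910291e-03,  3.90753132e-05]), 'tool_pos': array([0.24825104, 0.57295491, 0.23799407]), 'eef_rot': array([ 2.02930625e-01,  9.79192767e-01, -8.22159381e-04, -1.05317130e-04]), 'contact_force': array([ 0.28455613, -0.05372932, -0.64013277]), 'moment': array([ 0.01700758,  0.03809174, -0.00911361]), 'opening': 1.0002124358322446}
```

View pics/scene0.png

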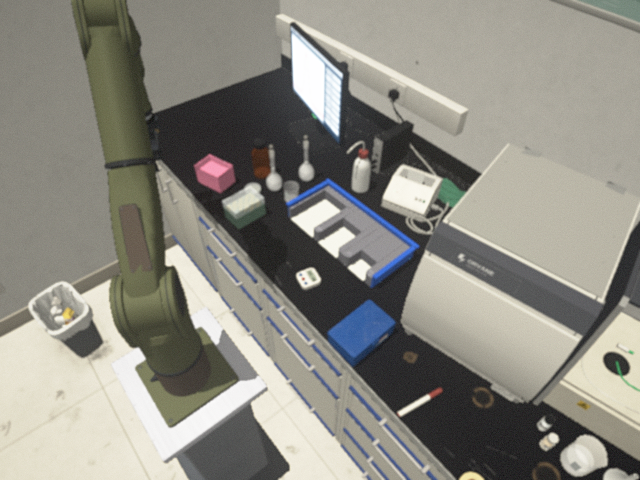

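View pics/top0.png

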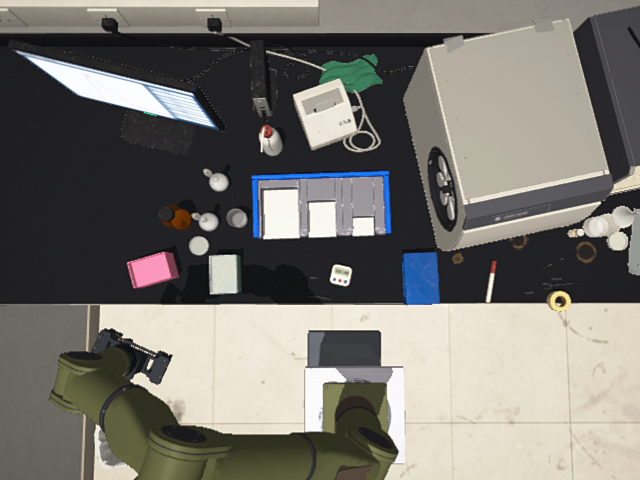

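```bash
cat >> h.py <<'E'
H=dict(kit_center=.058,tip_center=.078,timer_center=.018)
def rect(s,name,z=None,k=0):
    r=regions_of(s,name)
    if not r: print(name,"none");return
    for i,a in enumerate(r[:3]):
        print(name,i,"score %.2f"%a["score"],"ext",a["extent"],end=" ")
        m=a["pixels"].astype(np.uint8); P=cloud(s)[a["pixels"]]; P=P[np.isfinite(P).all(1)]
        zz=z or H.get(name)
        print("zmed %.3f zmax %.3f"%(np.median(P[:,2]),np.percentile(P[:,2],95)),"n",len(P),"med",P[:,:2].mean(0).round(4))
        if zz:
            T=P[abs(P[:,2]-zz)<.012]
            if len(T)>10:
                # project mask pixels on z=top
                v,u=np.nonzero(m); ok=abs(cloud(s)[v,u][:,2]-zz)<.012
                Q=at_z(s,np.c_[u[ok],v[ok]],zz)[:,:2]*1000
                (c,wh,an)=cv2.minAreaRect(Q.astype(np.float32))
                print("   rect c",np.round(c,1),"wh",np.round(wh,1),"ang %.1f"%an,"mean",Q.mean(0).round(1))
E
python3 - <<'E'
from h import *
s=snapshot("top")
for n in("kit_center","tip_center","timer_center","tote","flask_a","small_beaker","dish","pen","instrument_corner"): 
    try: rect(s,n)
    except Exception as e: print(n,e)
im=cv2.resize(s["img"][150:320,120:450],None,fx=2.4,fy=2.4,interpolation=cv2.INTER_CUBIC)
cv2.imwrite("pics/crop1.png",im[:,:,::-1])
E
```

```text
kit_center 0 score 0.92 ext [399.0, 254.7, 439.8, 304.6] zmed 0.058 zmax 0.063 n 1785 med [ 0.4343 -0.2031]
   rect c [ 435.1 -204.3] wh [162.1 109.5] ang 2.1 mean [ 434.5 -206.2]
kit_center 1 score 0.36 ext [225.8, 206.9, 248.3, 232.2] zmed 0.018 zmax 0.065 n 298 med [0.6303 0.3791]
   rect c [627.  376.4] wh [57.1 54.1] ang 90.0 mean [630.9 378. ]
tip_center 0 score 0.65 ext [206.8, 253.8, 242.5, 293.9] zmed 0.078 zmax 0.083 n 1143 med [0.4499 0.4015]
   rect c [449.1 408.2] wh [116.4  83.3] ang 1.1 mean [449.5 407.7]
tip_center 1 score 0.58 ext [127.7, 253.2, 177.8, 287.5] zmed 0.078 zmax 0.083 n 1284 med [0.4633 0.6274]
   rect c [463.7 634.6] wh [ 82.8 123. ] ang 16.6 mean [463.2 635.2]
tip_center 2 score 0.16 ext [486.0, 263.1, 498.9, 305.5] zmed 0.012 zmax 0.018 n 147 med [ 0.4297 -0.442 ]
timer_center 0 score 0.56 ext [330.6, 262.0, 348.9, 286.4] zmed 0.017 zmax 0.022 n 355 med [0.4461 0.0434]
   rect c [446.6  43.3] wh [61.8 61.7] ang 77.4 mean [446.2  43.5]
tote 0 score 0.87 ext [253.1, 166.9, 389.1, 237.1] zmed 0.061 zmax 0.066 n 1367 med [0.7147 0.1101]
flask_a 0 score 0.85 ext [190.8, 212.4, 216.7, 231.1] zmed 0.058 zmax 0.190 n 304 med [0.614 0.459]
small_beaker 0 score 0.75 ext [226.4, 204.9, 247.0, 227.5] zmed 0.017 zmax 0.065 n 303 med [0.6301 0.3788]
dish 0 score 0.83 ext [189.4, 237.2, 208.2, 254.4] zmed 0.014 zmax 0.020 n 300 med [0.5425 0.5018]
dish 1 score 0.22 ext [399.8, 251.4, 438.7, 305.1] zmed 0.058 zmax 0.063 n 1871 med [ 0.4352 -0.2026]
pen 0 score 0.58 ext [487.2, 261.2, 496.2, 303.6] zmed 0.012 zmax 0.018 n 164 med [ 0.4254 -0.438 ]
instrument_corner it knows: dish, flask, kit_center, pen, seat_large, seat_medium, seat_small, small_beaker, timer_center, tip_center, tote
```

View pics/crop1.png

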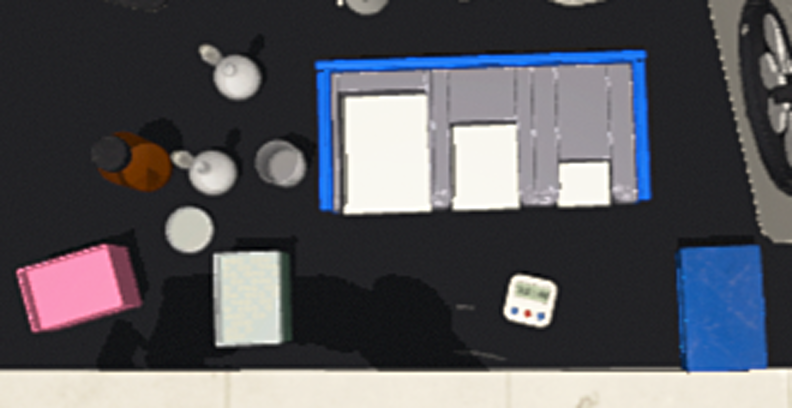

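```bash
cat > tote.py <<'E'
from h import *
s=snapshot("top"); P=cloud(s); hsv=cv2.cvtColor(s["img"],cv2.COLOR_RGB2HSV)
v,u=np.nonzero((P[:,:,2]>.053)&(P[:,:,2]<.067)&(P[:,:,0]>.55)&(P[:,:,0]<.85)&(P[:,:,1]>-.15)&(P[:,:,1]<.34)&(hsv[:,:,1]>120))
Q=at_z(s,np.c_[u,v],.06)[:,:2]*1000
c,wh,an=cv2.minAreaRect(Q.astype(np.float32)); print("rim",len(Q),np.round(c,1),np.round(wh,1),an)
B=cv2.boxPoints((c,wh,an)); print(B.round(1))
# back rim fit
# pocket floors: white, z~0
w=(hsv[:,:,1]<60)&(hsv[:,:,2]>200)&(abs(P[:,:,2])<.012)&(P[:,:,0]>.57)&(P[:,:,0]<.78)&(P[:,:,1]>-.1)&(P[:,:,1]<.31)
n,l,st,ce=cv2.connectedComponentsWithStats(w.astype(np.uint8))
for i in range(1,n):
    if st[i,4]<100: continue
    v,u=np.nonzero(l==i); 
    for z in(0,.045):
        Q=at_z(s,np.c_[u,v],z)[:,:2]*1000; r=cv2.minAreaRect(Q.astype(np.float32)); print("floor",z,st[i],np.round(r[0],1),np.round(r[1],1),round(r[2],1))
# instrument
m=(P[:,:,1]<-.18)&(P[:,:,1]>-.6)&(P[:,:,2]>.07)&(P[:,:,0]>.45)&(P[:,:,0]<1)
A=P[m]
for y in np.arange(-.25,-.6,-.05):
    a=A[abs(A[:,1]-y)<.015]
    if len(a): print("instr y %.2f xmin %.3f z there %.3f"%(y,a[:,0].min(),a[a[:,0].argmin(),2]))
print("ymax",A[:,1].max(),A[A[:,1].argmax()])
# scene cam for the instrument
s2=snapshot("scene");P2=cloud(s2);m=(P2[:,:,1]<-.2)&(P2[:,:,1]>-.5)&(P2[:,:,2]>.07)&(P2[:,:,2]<.4)&(P2[:,:,0]>.45)&(P2[:,:,0]<1)
A=P2[m]
for zz in(.1,.2,.3):
  for y in(-.24,-.26,-.28,-.3,-.4):
    a=A[(abs(A[:,1]-y)<.01)&(abs(A[:,2]-zz)<.03)]
    if len(a): print("sc z",zz,"y",y,"xmin",np.percentile(a[:,0],2).round(3))
for n in("kit_center","tip_center","timer_center"): rect(s2,n)
E
python3 tote.py
```

```text
rim 1186 [671.7 105.8] [198.5 436.3] 2.1415212154388428
[[ 564.4  320.1]
 [ 580.7 -115.9]
 [ 779.  -108.5]
 [ 762.7  327.5]]
floor 0 [ 264  190   36   48 1564] [647.8 235.5] [156.9 114.8] 0.6
floor 0.045 [ 264  190   36   48 1564] [641.6 231.1] [152.  111.3] 0.6
floor 0 [309 202  27  35 878] [629.4 101.9] [112.7  85.6] 0.1
floor 0.045 [309 202  27  35 878] [623.8 101.6] [109.2  82.9] 0.1
floor 0 [352 218  22  18 353] [604.4 -31.3] [69.2 56.2] 90.0
floor 0.045 [352 218  22  18 353] [599.6 -27.5] [67.1 54.5] 90.0
instr y -0.25 xmin 0.524 z there 0.167
instr y -0.30 xmin 0.523 z there 0.185
instr y -0.35 xmin 0.534 z there 0.190
instr y -0.40 xmin 0.544 z there 0.170
instr y -0.45 xmin 0.555 z there 0.172
instr y -0.50 xmin 0.565 z there 0.156
instr y -0.55 xmin 0.575 z there 0.175
ymax -0.18001120524601402 [ 0.92412161 -0.18001121  0.28979896]
sc z 0.1 y -0.26 xmin 0.516
sc z 0.1 y -0.28 xmin 0.517
sc z 0.1 y -0.3 xmin 0.521
sc z 0.1 y -0.4 xmin 0.542
sc z 0.2 y -0.26 xmin 0.516
sc z 0.2 y -0.28 xmin 0.516
sc z 0.2 y -0.3 xmin 0.521
sc z 0.2 y -0.4 xmin 0.541
sc z 0.3 y -0.26 xmin 0.536
sc z 0.3 y -0.28 xmin 0.538
sc z 0.3 y -0.3 xmin 0.541
sc z 0.3 y -0.4 xmin 0.562
kit_center 0 score 0.70 ext [323.9, 302.0, 396.7, 367.2] zmed 0.058 zmax 0.062 n 2541 med [ 0.421  -0.2156]
   rect c [ 429.9 -210.5] wh [169.8 111.4] ang 2.4 mean [ 427.6 -210. ]
tip_center 0 score 0.78 ext [196.3, 154.1, 236.2, 192.7] zmed 0.070 zmax 0.082 n 983 med [0.4517 0.6141]
   rect c [458.5 632.1] wh [ 90.7 131.9] ang 15.1 mean [459.7 630.8]
timer_center 0 score 0.83 ext [301.7, 267.3, 320.0, 288.0] zmed 0.018 zmax 0.022 n 354 med [0.4386 0.0351]
   rect c [442.   41.6] wh [68.4 63.3] ang 75.8 mean [441.6  40.5]
```

```bash
cat > fit.py <<'E'
from h import *
from scipy.optimize import minimize
PK=[(134,118,160),(0,90,114),(-134,70,58)]
def prep(s):
    g=s["img"].astype(float).min(2); 
    P=np.array([[.56,.33,0],[.56,-.12,0],[.80,-.12,0],[.80,.33,0]]); R=np.array(s["R"]);t=np.array(s["t"])
    c=P@R.T+t; f=K(s); uv=c[:,:2]/c[:,2:]*f+[s["cx"],s["cy"]]
    a=np.floor(uv.min(0)).astype(int)-4;b=np.ceil(uv.max(0)).astype(int)+4
    n=4; us=np.arange(a[0]*n,b[0]*n)/n+.5/n-.5; vs=np.arange(a[1]*n,b[1]*n)/n+.5/n-.5
    U,V=np.meshgrid(us,vs); uv=np.c_[U.ravel(),V.ravel()]
    A=at_z(s,uv,0)[:,:2]*1000; B=at_z(s,uv,.045)[:,:2]*1000
    return g[a[1]:b[1],a[0]:b[0]],A,B,n
def pred(p,A,B):
    c,s_=np.cos(p[2]),np.sin(p[2]); M=np.array([[c,-s_],[s_,c]])
    a=(A-p[:2])@M; b=(B-p[:2])@M; o=np.zeros(len(a),bool)
    for y,w,d in PK:
        fa=(a[:,0]>0)&(a[:,0]<d)&(abs(a[:,1]-y)<w/2)
        fb=(b[:,0]<d)&((b[:,0]<0)|(abs(b[:,1]-y)<w/2))
        o|=fa&fb
    return o
def cost(p,D):
    e=0
    for g,A,B,n in D:
        o=pred(p,A,B).reshape(g.shape[0],n,g.shape[1],n).mean((1,3))
        w=np.clip((g-110)/(225-110),0,1); e+=((o-w)**2).sum()
    return e
for names in(("top",),("scene",),("top","scene")):
    D=[prep(snapshot(n)) for n in names]
    r=None
    for x0 in([576,102,.037],[572,105,.03]):
        q=minimize(cost,x0,args=(D,),method="Nelder-Mead",options=dict(initial_simplex=[x0,[x0[0]+5,x0[1],x0[2]],[x0[0],x0[1]+5,x0[2]],[x0[0],x0[1],x0[2]+.02]],xatol=.05,fatol=.01))
        if r is None or q.fun<r.fun:r=q
    print(names,r.x.round(3),r.fun)
    p=r.x;c,s_=np.cos(p[2]),np.sin(p[2])
    for (y,w,d),dx in zip(PK,(78,55,27)): print("  seat",round(p[0]+c*dx-s_*y,1),round(p[1]+s_*dx+c*y,1),"mouth",round(p[0]-s_*y,1),round(p[1]+c*y,1))
E
python3 fit.py
```

```text
('top',) [5.7195e+02 9.8886e+01 3.4000e-02] 560.5679888350662
  seat 645.4 235.4 mouth 567.4 232.8
  seat 626.9 100.7 mouth 572.0 98.9
  seat 603.5 -34.1 mouth 576.5 -35.0
('scene',) [5.70940e+02 1.02595e+02 2.80000e-02] 1860.8291833057656
  seat 645.1 238.8 mouth 567.1 236.5
  seat 625.9 104.2 mouth 570.9 102.6
  seat 601.7 -30.6 mouth 574.8 -31.4
('top', 'scene') [5.71634e+02 1.00489e+02 3.10000e-02] 2450.647139354915
  seat 645.5 236.8 mouth 567.5 234.4
  seat 626.6 102.2 mouth 571.6 100.5
  seat 602.7 -32.6 mouth 575.7 -33.4
```

```bash
cat > ov.py <<'E'
from fit import *
for nm,p in(("top",[571.95,98.9,.034]),("scene",[570.9,102.6,.028])):
    s=snapshot(nm); im=cv2.resize(s["img"],None,fx=6,fy=6,interpolation=cv2.INTER_CUBIC)
    c,s_=np.cos(p[2]),np.sin(p[2])
    def pr(x,y,z):
        X=np.array([p[0]+c*x-s_*y,p[1]+s_*x+c*y,z])/1000; q=np.array(s["R"])@X+s["t"]; q=q[:2]/q[2]; q=q*(1+s["k1"]*(q@q)); q=q*K(s)+[s["cx"],s["cy"]]; return tuple(int(v) for v in (q+.5)*6)
    for y,w,d in PK:
        for z,col in((0,(255,0,0)),(45,(0,255,0))):
            cv2.polylines(im,[np.array([pr(0,y-w/2,z),pr(d,y-w/2,z),pr(d,y+w/2,z),pr(0,y+w/2,z)])],True,col,1)
    a=np.array(pr(90,0,0)); im=im[a[1]-300:a[1]+300,a[0]-400:a[0]+400]
    cv2.imwrite(f"pics/ov_{nm}.png",im[:,:,::-1])
E
python3 ov.py >/dev/null
```

```text
(no output)
```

View pics/ov_top.png

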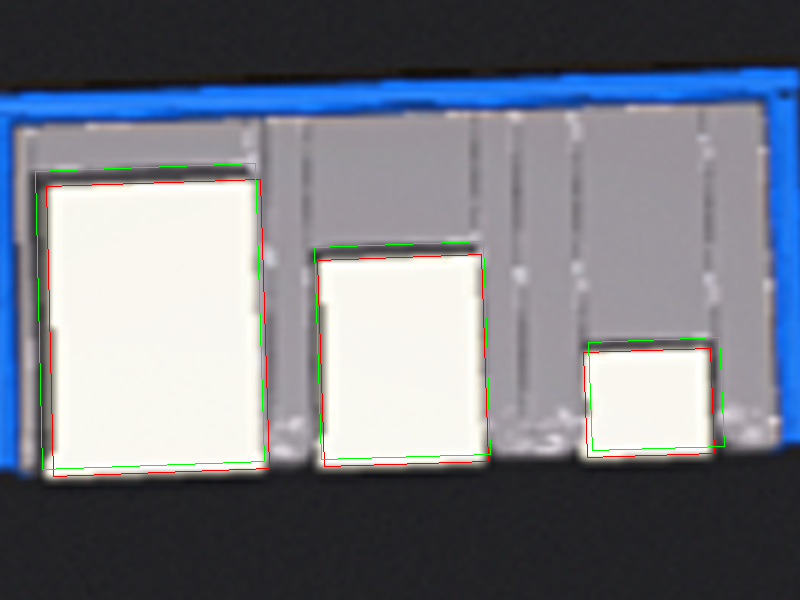

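View pics/ov_scene.png

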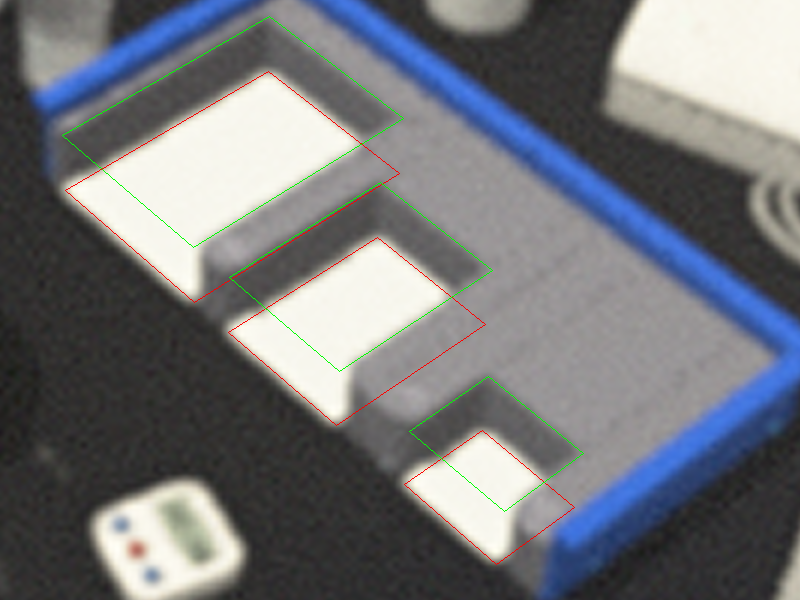

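Emit:
{"api": "send_rows", "payload": {
  "series": [
    {"turn":-0.094,"grip":1},
    {"turn":-0.094},
    {"dx":-22.7,"dy":-36.5,"dz":8},
    {"dx":-22.7,"dy":-36.5,"dz":8},
    {"dx":-22.7,"dy":-36.5,"dz":8},
    {"dx":-22.7,"dy":-36.5,"dz":8},
    {"dx":-22.7,"dy":-36.5,"dz":8},
    {"dx":-22.7,"dy":-36.5,"dz":8},
    {"dx":-22.7,"dy":-36.5,"dz":8},
    {"dx":-22.7,"dy":-36.5,"dz":8},
    {"dx":-22.7,"dy":-36.5,"dz":8},
    {"dx":-22.7,"dy":-36.5,"dz":8},
    {"dx":-22.7,"dy":-36.5,"dz":8},
    {"dx":-22.7,"dy":-36.5,"dz":8},
    {"dx":-22.7,"dy":-36.5,"dz":8},
    {"dz":0},
    {"dz":0}
  ]
}}

```text
schema error: expected keys grip, dx, dy, dz, turn
```

```bash
cat >> h.py <<'E'
def st(tgt=None,th=None):
    s=get_state(); q=s["eef_rot"]; from scipy.spatial.transform import Rotation as Ro
    M=Ro.from_quat(q).as_matrix(); p=s["tool_pos"]*1000
    print("t %.2f pos"%s["clock"],p.round(1),"theta %.2f"%np.degrees(np.arctan2(M[1,0],M[0,0])),"tilt %.3f"%np.arccos(-M[2,2]),"F",s["contact_force"].round(1),"open %.3f"%s["opening"])
    if tgt is not None: print(" tool shift",(M.T@(np.array(tgt)-p)).round(1))
E
python3 -c "
from h import *
st([433,45,6])
s=snapshot('top');save(s,'t1')
for n in('timer_center',): rect(s,n)"
```

```text
t 1.30 pos [248.4 573.5 238.7] theta 156.58 tilt 0.000 F [-0.7 -0.7 -0.1] open 0.999
 tool shift [-379.5 -411.6  232.7]
timer_center 0 score 0.72 ext [329.3, 263.1, 348.3, 283.3] zmed 0.017 zmax 0.023 n 347 med [0.4477 0.0444]
   rect c [447.3  43.2] wh [61.8 60.3] ang 77.4 mean [447.5  43.4]
timer_center 1 score 0.71 ext [209.2, 254.5, 243.4, 293.5] zmed 0.078 zmax 0.083 n 1180 med [0.4496 0.401 ]
   rect c [450.7 368.5] wh [112.5   4.7] ang 2.7 mean [451.7 368.9]
```

View pics/t1.png

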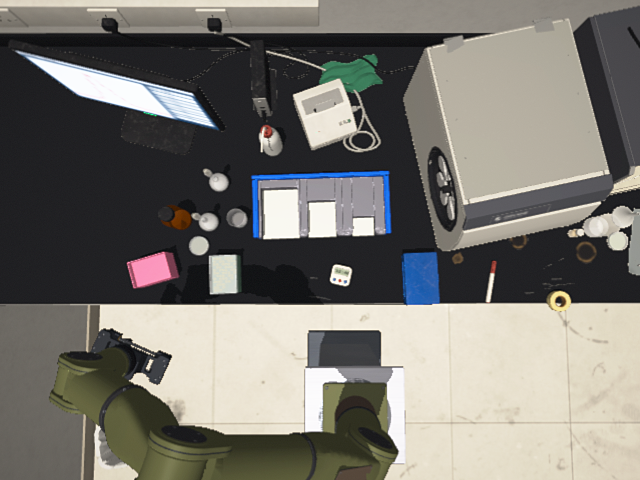

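Emit:
{"api": "send_rows", "payload": {
  "force": 15,
  "series": [
    {"dx":0,"dy":0,"dz":0,"turn":-0.094,"grip":1},
    {"dx":0,"dy":0,"dz":0,"turn":-0.094,"grip":1},
    {"dx":-22.7,"dy":-36.5,"dz":8,"turn":0,"grip":1},
    {"dx":-22.7,"dy":-36.5,"dz":8,"turn":0,"grip":1},
    {"dx":-22.7,"dy":-36.5,"dz":8,"turn":0,"grip":1},
    {"dx":-22.7,"dy":-36.5,"dz":8,"turn":0,"grip":1},
    {"dx":-22.7,"dy":-36.5,"dz":8,"turn":0,"grip":1},
    {"dx":-22.7,"dy":-36.5,"dz":8,"turn":0,"grip":1},
    {"dx":-22.7,"dy":-36.5,"dz":8,"turn":0,"grip":1},
    {"dx":-22.7,"dy":-36.5,"dz":8,"turn":0,"grip":1},
    {"dx":-22.7,"dy":-36.5,"dz":8,"turn":0,"grip":1},
    {"dx":-22.7,"dy":-36.5,"dz":8,"turn":0,"grip":1},
    {"dx":-22.7,"dy":-36.5,"dz":8,"turn":0,"grip":1},
    {"dx":-22.7,"dy":-36.5,"dz":8,"turn":0,"grip":1},
    {"dx":-22.7,"dy":-36.5,"dz":8,"turn":0,"grip":1},
    {"dx":0,"dy":0,"dz":0,"turn":0,"grip":1}
  ]
}}

```text
clock: 3.0
tool_pos: [0.4335, 0.0389, 0.1339]
eef_rot: [0.116, 0.993, -0.002, -0.0]
contact_force: [-0.3, 0.2, 0.2]
opening: 0.999
```

```bash
python3 -c "
from h import *
st([434,45,6])
s=snapshot('top');save(s,'t2');save(snapshot('scene'),'s2')
"
```

```text
t 3.00 pos [433.5  38.9 133.9] theta 166.67 tilt 0.004 F [-0.3  0.2  0.2] open 0.999
 tool shift [  1.    6.6 127.9]
```

View pics/t2.png

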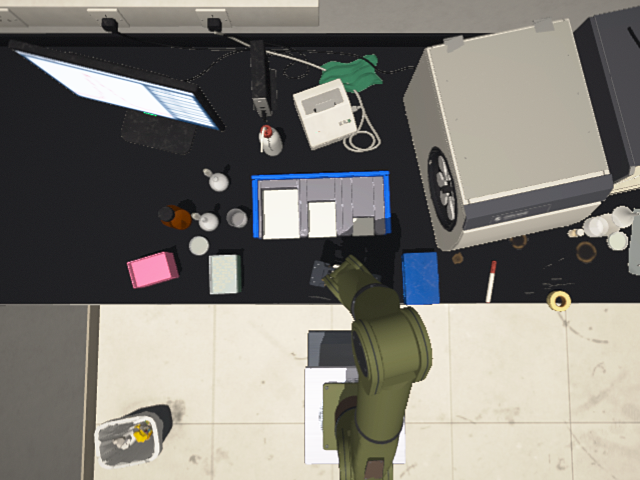

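Emit:
{"api": "send_rows", "payload": {
  "force": 15,
  "series": [
    {"dx":0,"dy":3,"dz":40,"turn":0,"grip":1},
    {"dx":0,"dy":0,"dz":40,"turn":0,"grip":1},
    {"dx":0,"dy":0,"dz":20,"turn":0,"grip":1},
    {"dx":0,"dy":0,"dz":10,"turn":0,"grip":1},
    {"dx":0,"dy":0,"dz":0,"turn":0,"grip":1},
    {"dx":0,"dy":0,"dz":0,"turn":0,"grip":1}
  ]
}}

```text
clock: 3.7
tool_pos: [0.4358, 0.0499, 0.0384]
eef_rot: [0.109, 0.994, -0.001, -0.001]
contact_force: [0.6, -0.0, -0.6]
opening: 1.002
```

```bash
python3 -c "
from h import *
st([433,45,5])
s=snapshot('scene');save(s,'s3')
im=cv2.resize(s['img'][210:330,240:400],None,fx=5,fy=5);cv2.imwrite('pics/s3c.png',im[:,:,::-1])
"
```

```text
t 3.70 pos [435.8  49.9  38.4] theta 167.49 tilt 0.003 F [ 0.6 -0.  -0.6] open 1.002
 tool shift [ 1.6 -5.3 33.4]
```

View pics/s3c.png

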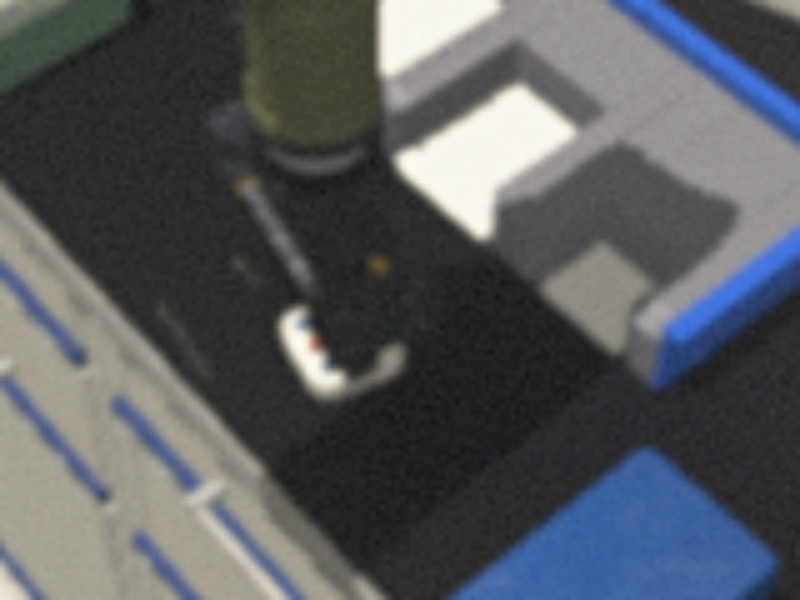

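Emit:
{"api": "send_rows", "payload": {
  "force": 15,
  "series": [
    {"dx":0,"dy":-5,"dz":15,"turn":0,"grip":1},
    {"dx":0,"dy":0,"dz":10,"turn":0,"grip":1},
    {"dx":0,"dy":0,"dz":6,"turn":0,"grip":1},
    {"dx":0,"dy":0,"dz":0,"turn":0,"grip":1},
    {"dx":0,"dy":0,"dz":0,"turn":0,"grip":1}
  ]
}}

```text
clock: 4.25
tool_pos: [0.435, 0.0456, 0.0215]
eef_rot: [0.11, 0.994, -0.003, -0.004]
contact_force: [-0.7, -0.9, 0.3]
opening: 1.002
```

```bash
python3 -c "
from h import *
st([433,45,5])
"
```

```text
t 4.25 pos [435.   45.6  21.5] theta 167.36 tilt 0.010 F [-0.7 -0.9  0.3] open 1.002
 tool shift [ 1.7 -0.9 16.5]
```

```bash
python3 -c "
from h import *
print(get_state()['q'].round(3)); st()
"
```

```text
[-0.166  0.909 -0.075  2.25   1.672  0.063 -0.535]
t 4.25 pos [435.   45.6  21.5] theta 167.36 tilt 0.010 F [-0.7 -0.9  0.3] open 1.002
```

Emit:
{"api": "send_rows", "payload": {
  "series": [
    {"dx":0,"dy":0,"dz":4,"turn":0,"grip":1},
    {"dx":0,"dy":0,"dz":4,"turn":0,"grip":1},
    {"dx":0,"dy":0,"dz":0,"turn":0,"grip":1}
  ]
}}

```text
clock: 4.55
tool_pos: [0.4348, 0.0453, 0.0132]
eef_rot: [0.111, 0.994, -0.003, -0.004]
contact_force: [-0.3, -0.1, 0.6]
opening: 1.001
```

```bash
python3 -c "
from h import *
print(get_state()['q'].round(3)); st()
"
```

```text
[-0.115  0.928 -0.155  2.247  1.708  0.129 -0.57 ]
t 4.55 pos [434.8  45.3  13.2] theta 167.31 tilt 0.011 F [-0.3 -0.1  0.6] open 1.001
```

Emit:
{"api": "send_rows", "payload": {
  "series": [
    {"dx":0,"dy":0,"dz":4,"turn":0,"grip":1},
    {"dx":0,"dy":0,"dz":4,"turn":0,"grip":1},
    {"dx":0,"dy":0,"dz":0,"turn":0,"grip":1},
    {"dx":0,"dy":0,"dz":0,"turn":0,"grip":0.3},
    {"dx":0,"dy":0,"dz":0,"turn":0,"grip":0.3},
    {"dx":0,"dy":0,"dz":0,"turn":0,"grip":0.3}
  ]
}}

```text
clock: 5.15
tool_pos: [0.4348, 0.0453, 0.005]
eef_rot: [0.11, 0.994, -0.003, -0.004]
contact_force: [-0.2, 0.3, 0.7]
opening: 0.753
```

```bash
python3 -c "
from h import *
print(get_state()['q'].round(3)); st()
"
```

```text
[-0.084  0.949 -0.207  2.245  1.752  0.175 -0.611]
t 5.15 pos [434.8  45.3   5. ] theta 167.38 tilt 0.011 F [-0.2  0.3  0.7] open 0.753
```

Emit:
{"api": "send_rows", "payload": {
  "series": [
    {"dx":0,"dy":0,"dz":0,"turn":0,"grip":0.3},
    {"dx":0,"dy":0,"dz":0,"turn":-0.084,"grip":0.3},
    {"dx":0,"dy":0,"dz":0,"turn":-0.084,"grip":0.3},
    {"dx":0,"dy":0,"dz":0,"turn":-0.084,"grip":0.3},
    {"dx":-15,"dy":-20,"dz":0,"turn":0,"grip":0.3},
    {"dx":-15,"dy":-20,"dz":0,"turn":0,"grip":0.3},
    {"dx":-15,"dy":-20,"dz":0,"turn":0,"grip":0.3},
    {"dx":-15,"dy":-20,"dz":0,"turn":0,"grip":0.3},
    {"dx":0,"dy":0,"dz":0,"turn":0,"grip":0.3},
    {"dx":0,"dy":0,"dz":0,"turn":0,"grip":0.3}
  ]
}}

```text
clock: 6.15
tool_pos: [0.4884, -0.0189, 0.0047]
eef_rot: [-0.013, 1.0, -0.006, 0.002]
contact_force: [1.9, -3.1, 6.1]
opening: 0.703
```

```bash
python3 -c "
from h import *
st([562.7,-33.7,4])
s=snapshot('top');save(s,'t4');rect(s,'timer_center')
"
```

```text
t 6.15 pos [488.4 -18.9   4.7] theta -178.47 tilt 0.014 F [ 1.9 -3.1  6.1] open 0.703
 tool shift [-73.9 -16.8   1.3]
timer_center none
```

View pics/t4.png

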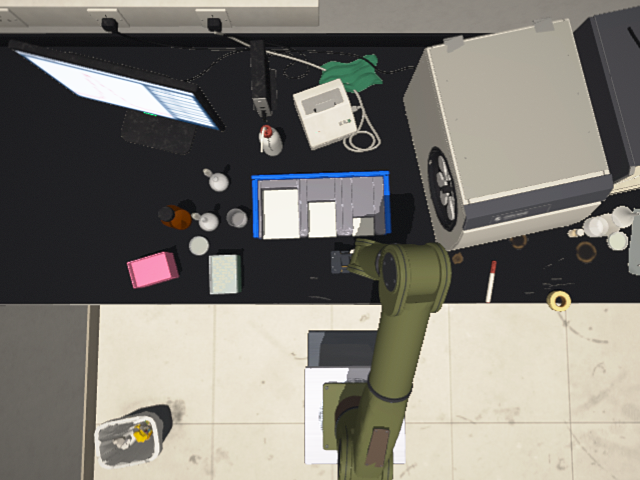

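Emit:
{"api": "send_rows", "payload": {
  "series": [
    {"dx":-12,"dy":-6,"dz":-1,"turn":0,"grip":0.3},
    {"dx":-12,"dy":-6,"dz":0,"turn":0,"grip":0.3},
    {"dx":-12,"dy":-5,"dz":0,"turn":0,"grip":0.3},
    {"dx":0,"dy":0,"dz":0,"turn":0,"grip":0.3},
    {"dx":0,"dy":0,"dz":0,"turn":0,"grip":0.3}
  ]
}}

```text
clock: 6.75
tool_pos: [0.5228, -0.0315, 0.0051]
eef_rot: [-0.016, 1.0, -0.005, 0.001]
contact_force: [-1.0, -0.4, -1.3]
opening: 0.701
```

```bash
python3 -c "
from h import *
st([562.7,-33.7,5])
s=snapshot('scene');save(s,'s5');rect(s,'timer_center');print(get_state()['q'].round(2))
im=cv2.resize(s['img'][150:300,260:460],None,fx=4,fy=4);cv2.imwrite('pics/s5c.png',im[:,:,::-1])
"
```

```text
t 6.75 pos [522.8 -31.5   5.1] theta -178.19 tilt 0.010 F [-1.  -0.4 -1.3] open 0.701
 tool shift [-39.8  -3.5   0.2]
timer_center 0 score 0.54 ext [333.2, 269.3, 346.5, 289.2] zmed 0.017 zmax 0.085 n 181 med [ 0.5077 -0.032 ]
   rect c [510.9 -27. ] wh [69.4 38.1] ang 55.5 mean [512.2 -27.3]
[ 0.2   0.98 -0.4   2.    1.06  0.39  0.55]
```

View pics/s5.png

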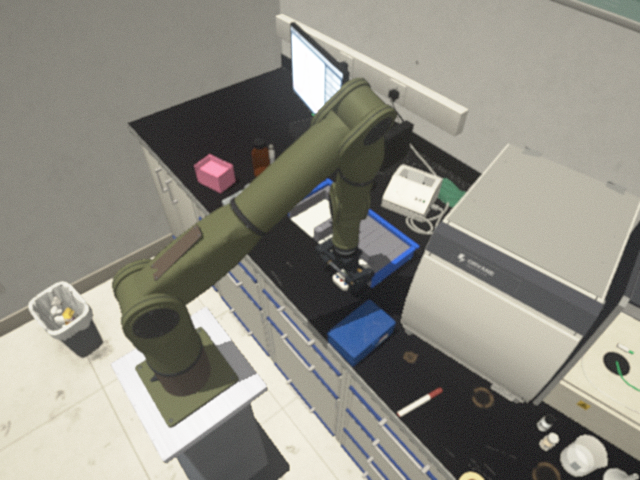

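Emit:
{"api": "send_rows", "payload": {
  "series": [
    {"dx":-8,"dy":-2,"dz":0,"turn":0,"grip":0.3},
    {"dx":-8,"dy":-1.5,"dz":0,"turn":0,"grip":0.3},
    {"dx":-8,"dy":0,"dz":0,"turn":0,"grip":0.3},
    {"dx":-8,"dy":0,"dz":0,"turn":0,"grip":0.3},
    {"dx":-8,"dy":0,"dz":0,"turn":0,"grip":0.3},
    {"dx":0,"dy":0,"dz":0,"turn":0,"grip":0.3}
  ]
}}

```text
clock: 7.45
tool_pos: [0.5645, -0.0338, 0.0053]
eef_rot: [-0.015, 1.0, -0.004, 0.001]
contact_force: [-0.4, -0.4, 0.1]
opening: 0.702
```

```bash
python3 -c "
from h import *
st([562.7,-33.7,5])
s=snapshot('scene')
im=cv2.resize(s['img'][170:300,270:430],None,fx=5,fy=4.6);cv2.imwrite('pics/s6c.png',im[:,:,::-1])
"
```

```text
t 7.45 pos [564.5 -33.8   5.3] theta -178.24 tilt 0.009 F [-0.4 -0.4  0.1] open 0.702
 tool shift [1.8 0.2 0.3]
```

View pics/s6c.png

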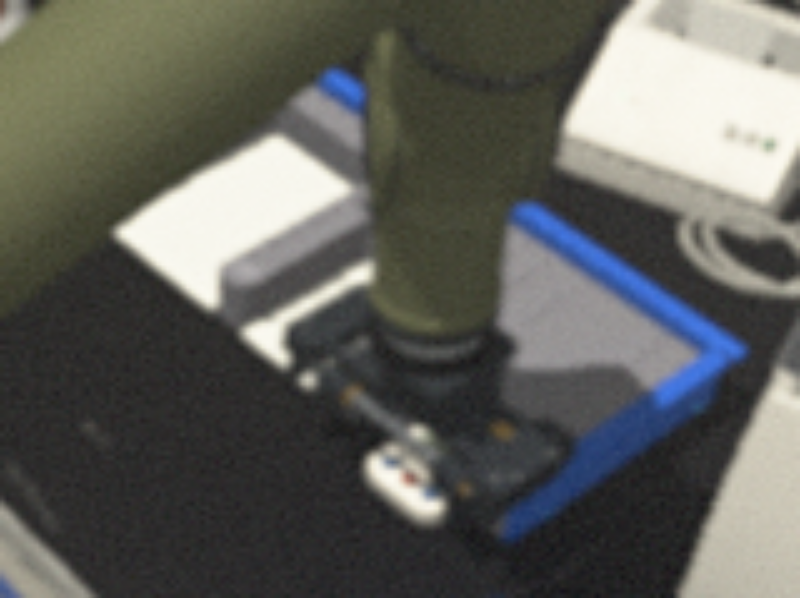

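Emit:
{"api": "send_rows", "payload": {
  "series": [
    {"dx":0,"dy":0,"dz":0,"turn":0,"grip":0.85},
    {"dx":0,"dy":0,"dz":0,"turn":0,"grip":0.85},
    {"dx":0,"dy":0,"dz":-15,"turn":0,"grip":0.85},
    {"dx":0,"dy":0,"dz":-15,"turn":0,"grip":0.85},
    {"dx":20,"dy":0,"dz":0,"turn":0,"grip":0.2},
    {"dx":20,"dy":0,"dz":0,"turn":0,"grip":0.2},
    {"dx":12,"dy":0,"dz":0,"turn":0,"grip":0.2},
    {"dx":0,"dy":0,"dz":0,"turn":0,"grip":0.2},
    {"dx":0,"dy":0,"dz":15,"turn":0,"grip":0.2},
    {"dx":0,"dy":0,"dz":13,"turn":0,"grip":0.2},
    {"dx":0,"dy":0,"dz":0,"turn":0,"grip":0.2}
  ]
}}

```text
clock: 8.6
tool_pos: [0.5124, -0.0355, 0.0071]
eef_rot: [-0.016, 1.0, -0.005, 0.001]
contact_force: [-0.7, 0.2, 0.6]
opening: 0.238
```

```bash
python3 -c "
from h import *
st([567.5-9,-33.7,6])
s=snapshot('scene')
im=cv2.resize(s['img'][170:300,270:430],None,fx=5,fy=4.6);cv2.imwrite('pics/s7c.png',im[:,:,::-1])
"
```

```text
t 8.60 pos [512.4 -35.5   7.1] theta -178.18 tilt 0.010 F [-0.7  0.2  0.6] open 0.238
 tool shift [-46.1   0.4   1.2]
```

View pics/s7c.png

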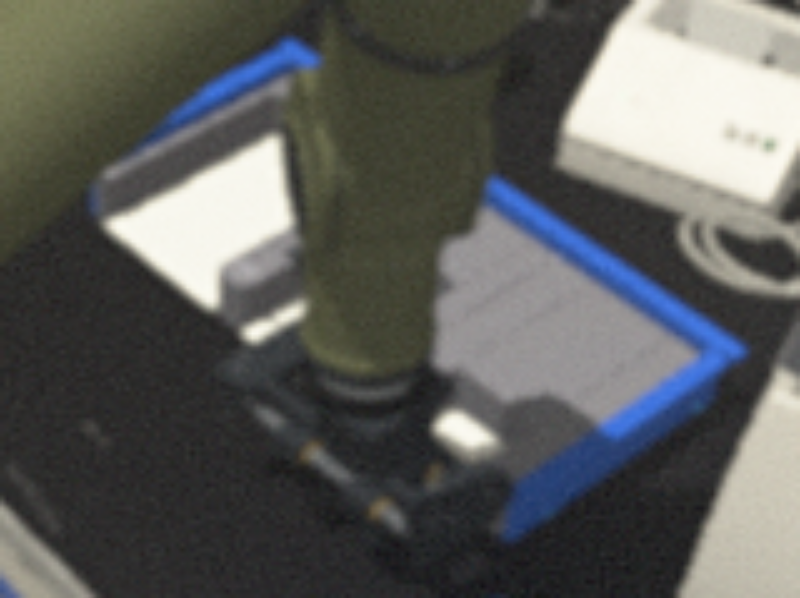

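Emit:
{"api": "send_rows", "payload": {
  "series": [
    {"dx":-10,"dy":0,"dz":1,"turn":0,"grip":0.2},
    {"dx":-10,"dy":0,"dz":0,"turn":0,"grip":0.2},
    {"dx":-8,"dy":0,"dz":0,"turn":0,"grip":0.2},
    {"dx":-8,"dy":0,"dz":0,"turn":0,"grip":0.2},
    {"dx":-6,"dy":0,"dz":0,"turn":0,"grip":0.2},
    {"dx":-4,"dy":0,"dz":0,"turn":0,"grip":0.2},
    {"dx":0,"dy":0,"dz":0,"turn":0,"grip":0.2}
  ]
}}

```text
clock: 9.35
tool_pos: [0.5584, -0.0342, 0.0065]
eef_rot: [-0.016, 1.0, -0.005, 0.002]
contact_force: [0.5, -1.1, -0.6]
opening: 0.203
```

```bash
python3 -c "
from h import *
st()
"
```

```text
t 9.35 pos [558.4 -34.2   6.5] theta -178.21 tilt 0.010 F [ 0.5 -1.1 -0.6] open 0.203
```

Emit:
{"api": "send_rows", "payload": {
  "series": [
    {"dx":-3,"dy":0,"dz":0,"turn":0,"grip":0.2},
    {"dx":-2,"dy":0,"dz":0,"turn":0,"grip":0.2},
    {"dx":0,"dy":0,"dz":0,"turn":0,"grip":0.2}
  ]
}}

```text
clock: 9.65
tool_pos: [0.5611, -0.0342, 0.0063]
eef_rot: [-0.016, 1.0, -0.005, -0.0]
contact_force: [-5.1, 0.5, 2.2]
opening: 0.201
```

```bash
python3 -c "
from h import *
st()
"
```

```text
t 9.65 pos [561.1 -34.2   6.3] theta -178.18 tilt 0.010 F [-5.1  0.5  2.2] open 0.201
```

Emit:
{"api": "send_rows", "payload": {
  "series": [
    {"dx":-2,"dy":0,"dz":0,"turn":0,"grip":0.2},
    {"dx":0,"dy":0,"dz":0,"turn":0,"grip":0.2},
    {"dx":20,"dy":0,"dz":0,"turn":0,"grip":0.2},
    {"dx":30,"dy":0,"dz":-20,"turn":0,"grip":0.2},
    {"dx":20,"dy":10,"dz":-40,"turn":0,"grip":1},
    {"dx":10,"dy":40,"dz":-20,"turn":0,"grip":1},
    {"dx":0,"dy":45,"dz":-20,"turn":0,"grip":1},
    {"dx":0,"dy":45,"dz":-20,"turn":0,"grip":1},
    {"dx":0,"dy":45,"dz":-20,"turn":0,"grip":1},
    {"dx":0,"dy":45,"dz":-10,"turn":0,"grip":1},
    {"dx":0,"dy":40,"dz":0,"turn":0,"grip":1},
    {"dx":0,"dy":0,"dz":0,"turn":0,"grip":1}
  ]
}}

```text
clock: 10.85
tool_pos: [0.4758, 0.2437, 0.1554]
eef_rot: [-0.02, 1.0, 0.0, 0.003]
contact_force: [-0.6, 0.2, -0.5]
opening: 0.901
```

```bash
cat > tip.py <<'E'
from h import *
import sys
st([450,407,100])
s=snapshot('top');save(s,'t8');rect(s,'timer_center');rect(s,'tip_center')
def ov(s,img,cx,cy,a,L,W,h,name,f=8,h0=0):
    im=cv2.resize(img,None,fx=f,fy=f,interpolation=cv2.INTER_CUBIC); c,n=np.cos(a),np.sin(a)
    def pr(x,y,z):
        X=np.array([cx+c*x-n*y,cy+n*x+c*y,z])/1000; q=np.array(s["R"])@X+s["t"]; q=q[:2]/q[2]; q=q*(1+s["k1"]*(q@q)); q=q*K(s)+[s["cx"],s["cy"]]; return tuple(int(v) for v in (q+.5)*f)
    for z,col in((h0,(255,0,0)),(h,(0,255,0))):
        cv2.polylines(im,[np.array([pr(L/2,-W/2,z),pr(L/2,W/2,z),pr(-L/2,W/2,z),pr(-L/2,-W/2,z)])],True,col,1)
    p=pr(0,0,h/2); im=im[max(0,p[1]-300):p[1]+300,max(0,p[0]-400):p[0]+400]; cv2.imwrite(f"pics/{name}.png",im[:,:,::-1])
if __name__=="__main__":
    s2=snapshot('scene'); 
    ov(s,cv2.imread('pics/top0.png')[:,:,::-1],449.5,408,.019,118,82,78,'tipt')
    ov(s2,cv2.imread('pics/scene0.png')[:,:,::-1],449.5,408,.019,118,82,78,'tips')
E
python3 tip.py
```

```text
t 10.85 pos [475.8 243.7 155.4] theta -177.70 tilt 0.006 F [-0.6  0.2 -0.5] open 0.901
 tool shift [ 19.5 164.2  55.3]
timer_center 0 score 0.80 ext [355.0, 214.8, 371.9, 237.2] zmed 0.017 zmax 0.022 n 386 med [ 0.6029 -0.0315]
   rect c [601.  -33.1] wh [61.8 65.4] ang 89.7 mean [602.9 -31.6]
tip_center 0 score 0.94 ext [127.8, 251.5, 179.7, 289.3] zmed 0.077 zmax 0.083 n 1288 med [0.4634 0.6261]
   rect c [463.5 635. ] wh [ 82.9 122.3] ang 16.9 mean [463.1 635.8]
tip_center 1 score 0.62 ext [206.4, 254.5, 242.9, 293.0] zmed 0.078 zmax 0.082 n 944 med [0.4468 0.407 ]
   rect c [449.4 408.3] wh [111.3  83.1] ang 1.1 mean [448.3 411.2]
```

View pics/tipt.png

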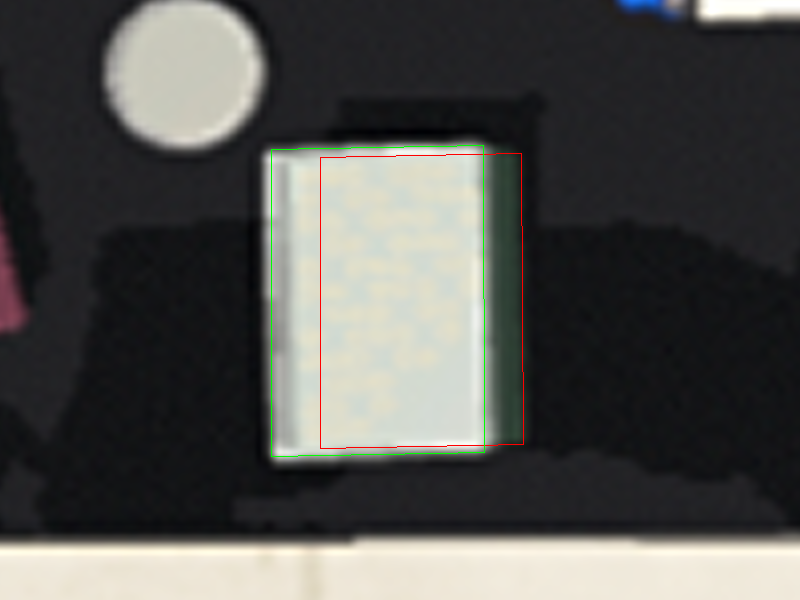

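View pics/tips.png

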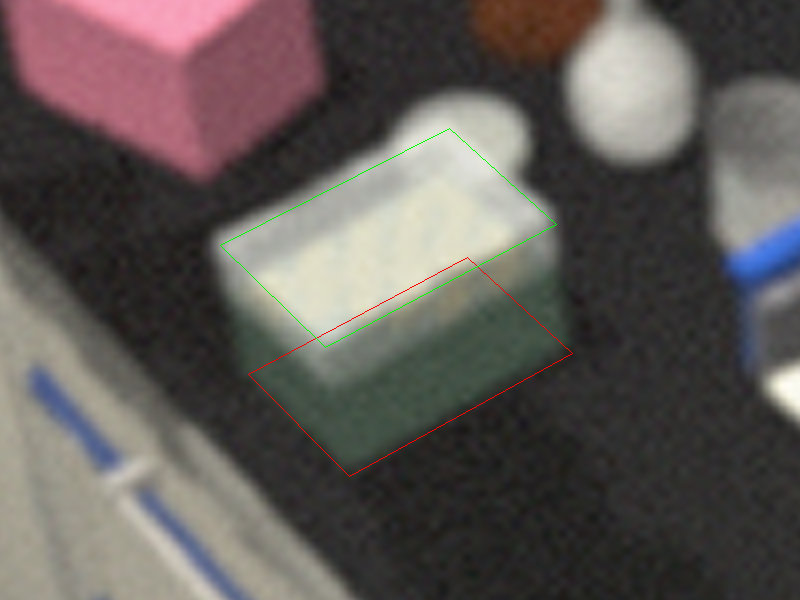

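View pics/t8.png

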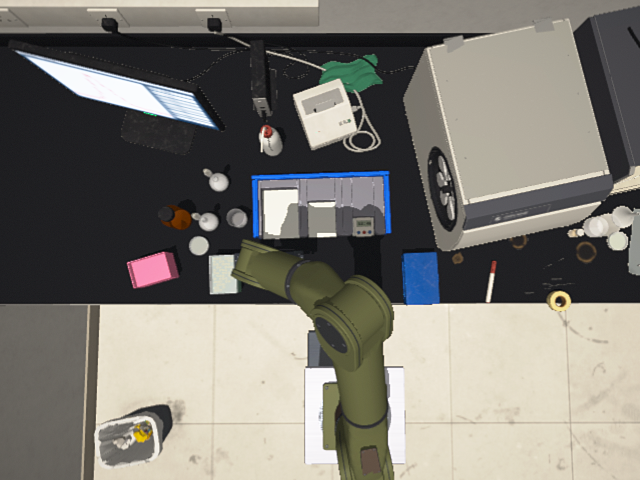

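Emit:
{"api": "send_rows", "payload": {
  "force": 12,
  "series": [
    {"dx":5,"dy":35,"dz":0,"turn":0.02,"grip":1},
    {"dx":5,"dy":35,"dz":0,"turn":0,"grip":1},
    {"dx":5,"dy":35,"dz":10,"turn":0,"grip":1},
    {"dx":5,"dy":35,"dz":20,"turn":0,"grip":1},
    {"dx":0,"dy":25,"dz":20,"turn":0,"grip":1},
    {"dx":0,"dy":0,"dz":0,"turn":0,"grip":1},
    {"dx":0,"dy":0,"dz":0,"turn":0,"grip":1}
  ]
}}

```text
clock: 11.75
tool_pos: [0.4539, 0.397, 0.1015]
eef_rot: [-0.005, 1.0, -0.006, 0.001]
contact_force: [0.6, -0.6, 0.1]
opening: 0.999
```

```bash
python3 -c "
from h import *
st([450,408.5,85])
s=snapshot('scene')
im=cv2.resize(s['img'][120:260,180:360],None,fx=4.4,fy=4.2,interpolation=cv2.INTER_CUBIC);cv2.imwrite('pics/s9c.png',im[:,:,::-1])
s=snapshot('top')
im=cv2.resize(s['img'][210:320,160:300],None,fx=5,fy=5,interpolation=cv2.INTER_CUBIC);cv2.imwrite('pics/t9c.png',im[:,:,::-1])
"
```

```text
t 11.75 pos [453.9 397.  101.5] theta -179.41 tilt 0.012 F [ 0.6 -0.6  0.1] open 0.999
 tool shift [ 3.8 11.8 16.3]
```

View pics/s9c.png

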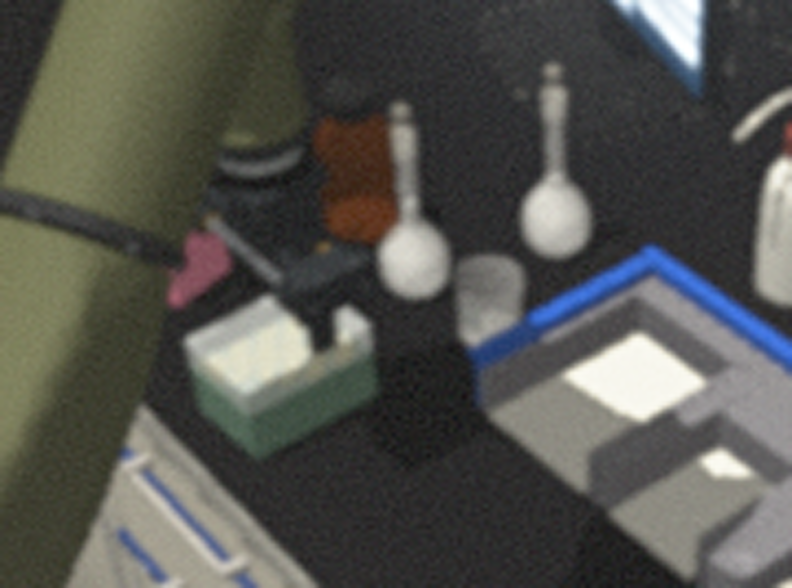

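View pics/t9c.png

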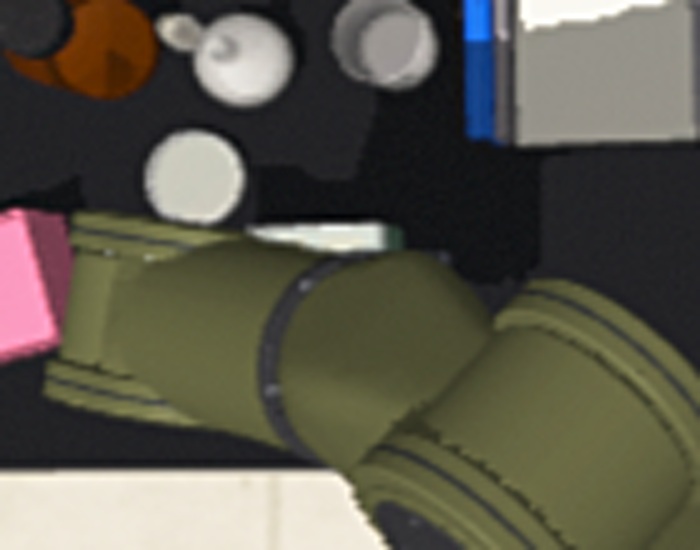

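Emit:
{"api": "send_rows", "payload": {
  "series": [
    {"dx":2,"dy":6,"dz":5,"turn":-0.009,"grip":1},
    {"dx":1.8,"dy":5.8,"dz":8,"turn":0,"grip":1},
    {"dx":0,"dy":0,"dz":0,"turn":0,"grip":1},
    {"dx":0,"dy":0,"dz":0,"turn":0,"grip":1}
  ]
}}

```text
clock: 12.25
tool_pos: [0.4491, 0.4104, 0.0888]
eef_rot: [-0.01, 1.0, -0.005, 0.001]
contact_force: [-0.4, 0.8, 0.0]
opening: 1.0
```

```bash
python3 -c "
from h import *
st([450,408.5,85]);print(get_state()['q'].round(2))
s=snapshot('scene')
im=cv2.resize(s['img'][140:230,180:300],None,fx=6.6,fy=6.6,interpolation=cv2.INTER_CUBIC);cv2.imwrite('pics/s10c.png',im[:,:,::-1])
"
```

```text
t 12.25 pos [449.1 410.4  88.8] theta -178.80 tilt 0.010 F [-0.4  0.8  0. ] open 1.000
 tool shift [-0.9 -1.9  3.8]
[-0.51  0.93 -0.57  1.71  0.71  0.73  0.14]
```

View pics/s10c.png

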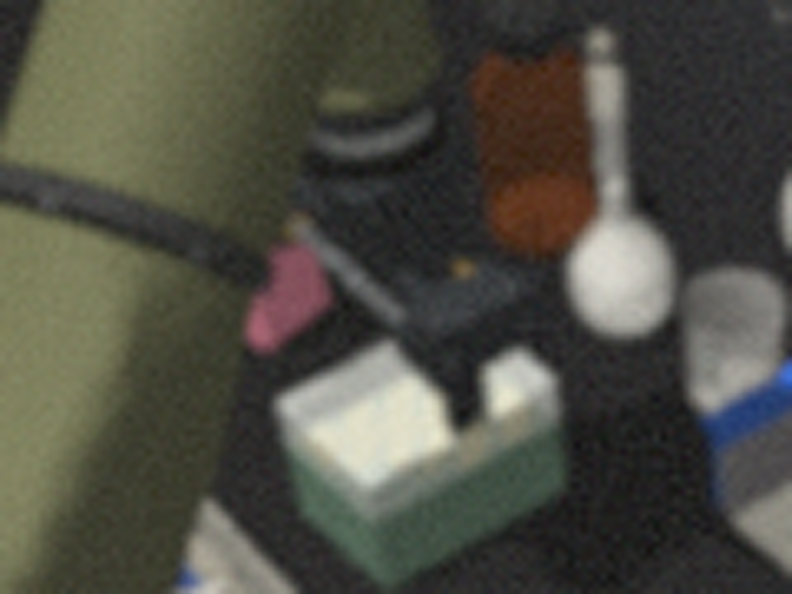

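Emit:
{"api": "send_rows", "payload": {
  "series": [
    {"dx":-1,"dy":-1.5,"dz":6,"turn":0,"grip":1},
    {"dx":0,"dy":0,"dz":4,"turn":0,"grip":1},
    {"dx":0,"dy":0,"dz":3,"turn":0,"grip":1},
    {"dx":0,"dy":0,"dz":0,"turn":0,"grip":1}
  ]
}}

```text
clock: 12.7
tool_pos: [0.4502, 0.4085, 0.0754]
eef_rot: [-0.01, 1.0, -0.005, 0.001]
contact_force: [0.3, -0.1, 0.4]
opening: 0.999
```

```bash
python3 -c "
from h import *
st([450,408.5,52])
"
```

```text
t 12.70 pos [450.2 408.5  75.4] theta -178.82 tilt 0.010 F [ 0.3 -0.1  0.4] open 0.999
 tool shift [ 0.2  0.2 23.4]
```

Emit:
{"api": "send_rows", "payload": {
  "series": [
    {"dx":0,"dy":0,"dz":4,"turn":0,"grip":1},
    {"dx":0,"dy":0,"dz":6,"turn":0,"grip":1},
    {"dx":0,"dy":0,"dz":7,"turn":0,"grip":1},
    {"dx":0,"dy":0,"dz":5,"turn":0,"grip":1},
    {"dx":0,"dy":0,"dz":0,"turn":0,"grip":0.8},
    {"dx":0,"dy":0,"dz":0,"turn":0,"grip":0.8}
  ]
}}

```text
clock: 13.3
tool_pos: [0.4502, 0.4085, 0.0536]
eef_rot: [-0.01, 1.0, -0.005, 0.001]
contact_force: [0.2, 0.1, -2.5]
opening: 0.934
```

```bash
python3 -c "
from h import *
st([450,408.5,52])
"
```

```text
t 13.30 pos [450.2 408.5  53.6] theta -178.81 tilt 0.010 F [ 0.2  0.1 -2.5] open 0.934
 tool shift [0.2 0.  1.6]
```

Emit:
{"api": "send_rows", "payload": {
  "series": [
    {"dx":0,"dy":-12,"dz":0,"turn":-0.01,"grip":0.8},
    {"dx":0,"dy":-25,"dz":0,"turn":0,"grip":0.8},
    {"dx":0,"dy":-30,"dz":0,"turn":0,"grip":0.8},
    {"dx":0,"dy":-30,"dz":0,"turn":0,"grip":0.8},
    {"dx":0,"dy":-30,"dz":0,"turn":0,"grip":0.8},
    {"dx":0,"dy":-30,"dz":0,"turn":0,"grip":0.8},
    {"dx":0,"dy":-30,"dz":0,"turn":0,"grip":0.8},
    {"dx":0,"dy":-30,"dz":0,"turn":0,"grip":0.8},
    {"dx":-2,"dy":-30,"dz":0,"turn":0,"grip":0.8},
    {"dx":-5,"dy":-25,"dz":0,"turn":0,"grip":0.8},
    {"dx":-5,"dy":-15,"dz":0,"turn":0,"grip":0.8},
    {"dx":0,"dy":0,"dz":0,"turn":0,"grip":0.8},
    {"dx":0,"dy":0,"dz":0,"turn":0,"grip":0.8}
  ]
}}

```text
clock: 14.6
tool_pos: [0.471, 0.1223, 0.057]
eef_rot: [-0.015, 1.0, -0.004, 0.001]
contact_force: [-0.7, 0.7, -3.4]
opening: 0.934
```

```bash
python3 -c "
from h import *
st([496.5,98.4,53.6])
s=snapshot('top');save(s,'t11')
s=snapshot('scene');save(s,'s11')
"
```

```text
t 14.60 pos [471.  122.3  57. ] theta -178.29 tilt 0.009 F [-0.7  0.7 -3.4] open 0.934
 tool shift [-24.8 -24.6   3.7]
```

View pics/s11.png

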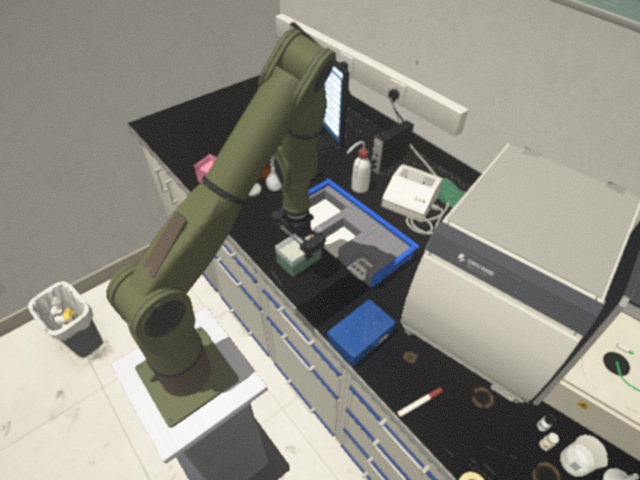

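View pics/t11.png

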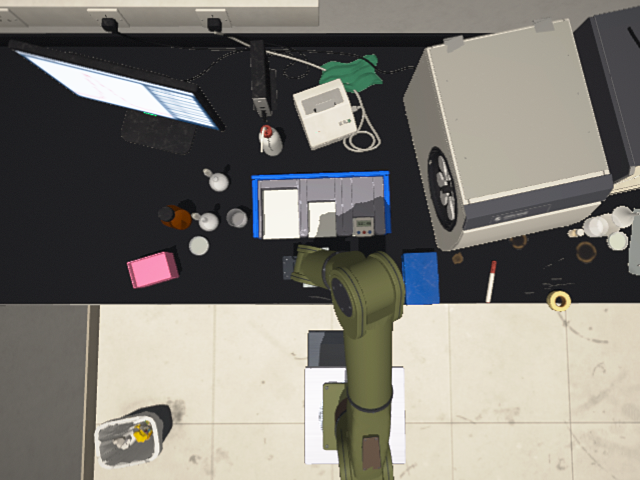

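Emit:
{"api": "send_rows", "payload": {
  "series": [
    {"dx":-6,"dy":-8,"dz":2,"turn":0,"grip":0.8},
    {"dx":-6,"dy":-8,"dz":1.5,"turn":0,"grip":0.8},
    {"dx":-6,"dy":-8,"dz":0,"turn":0,"grip":0.8},
    {"dx":-6,"dy":-1,"dz":0,"turn":0,"grip":0.8},
    {"dx":0,"dy":0,"dz":0,"turn":0,"grip":0.8}
  ]
}}

```text
clock: 15.2
tool_pos: [0.4972, 0.0975, 0.0534]
eef_rot: [-0.014, 1.0, -0.005, 0.002]
contact_force: [0.5, -0.3, -3.7]
opening: 0.933
```

```bash
python3 -c "
from h import *
st([496.5,98.4,53.6]); st([626.6,102.2,53.6])
"
```

```text
t 15.20 pos [497.2  97.5  53.4] theta -178.37 tilt 0.010 F [ 0.5 -0.3 -3.7] open 0.933
 tool shift [ 0.7  0.9 -0.2]
t 15.20 pos [497.2  97.5  53.4] theta -178.37 tilt 0.010 F [ 0.5 -0.3 -3.7] open 0.933
 tool shift [-129.5    1.     0.2]
```

Emit:
{"api": "send_rows", "payload": {
  "series": [
    {"dx":-12,"dy":0.5,"dz":0.4,"turn":0,"grip":0.8},
    {"dx":-12,"dy":0.3,"dz":0,"turn":0,"grip":0.8},
    {"dx":-10,"dy":0.2,"dz":0,"turn":0,"grip":0.8},
    {"dx":-8,"dy":0,"dz":0,"turn":0,"grip":0.8},
    {"dx":-8,"dy":0,"dz":0,"turn":0,"grip":0.8},
    {"dx":-8,"dy":0,"dz":0,"turn":0,"grip":0.8},
    {"dx":0,"dy":0,"dz":0,"turn":0,"grip":0.8}
  ]
}}

```text
clock: 15.9
tool_pos: [0.555, 0.1008, 0.0533]
eef_rot: [-0.015, 1.0, -0.004, 0.002]
contact_force: [-0.1, 0.1, -3.2]
opening: 0.93
```

```bash
python3 -c "
from h import *
st([626.6,102.2,53])
s=snapshot('scene')
im=cv2.resize(s['img'][150:300,250:450],None,fx=4,fy=4,interpolation=cv2.INTER_CUBIC);cv2.imwrite('pics/s12c.png',im[:,:,::-1])
"
```

```text
t 15.90 pos [555.  100.8  53.3] theta -178.30 tilt 0.010 F [-0.1  0.1 -3.2] open 0.930
 tool shift [-71.6  -0.8   0.5]
```

View pics/s12c.png

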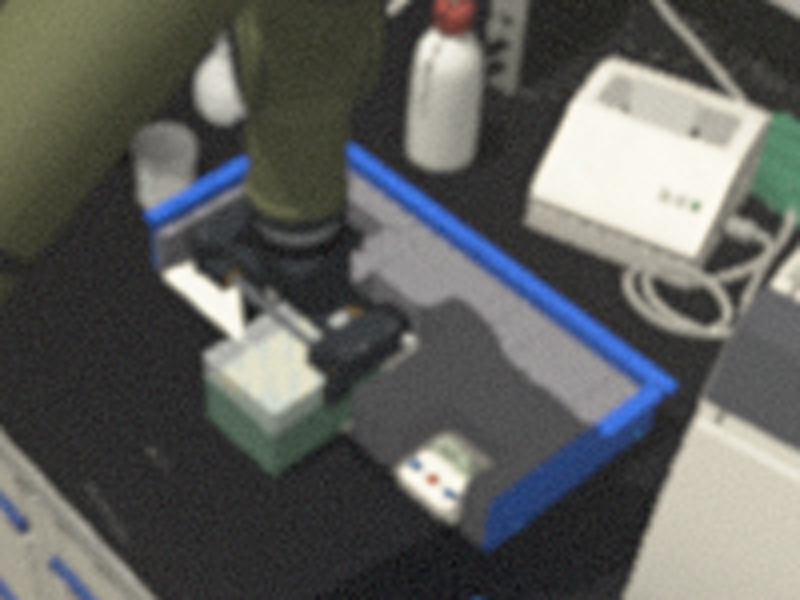

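Emit:
{"api": "send_rows", "payload": {
  "series": [
    {"dx":-10,"dy":0,"dz":0.4,"turn":0,"grip":0.8},
    {"dx":-12,"dy":0,"dz":0,"turn":0,"grip":0.8},
    {"dx":-12,"dy":0,"dz":0,"turn":0,"grip":0.8},
    {"dx":-12,"dy":0,"dz":0,"turn":0,"grip":0.8},
    {"dx":-10,"dy":0,"dz":0,"turn":0,"grip":0.8},
    {"dx":-6,"dy":0,"dz":0,"turn":0,"grip":0.8},
    {"dx":0,"dy":0,"dz":0,"turn":0,"grip":0.8}
  ]
}}

```text
clock: 16.65
tool_pos: [0.6162, 0.1026, 0.0531]
eef_rot: [-0.015, 1.0, -0.005, 0.001]
contact_force: [1.8, -0.0, -0.8]
opening: 0.936
```

```bash
python3 -c "
from h import *
st([626.6,102.2,53])
"
```

```text
t 16.65 pos [616.2 102.6  53.1] theta -178.25 tilt 0.010 F [ 1.8 -0.  -0.8] open 0.936
 tool shift [-10.4  -0.7   0.1]
```

Emit:
{"api": "send_rows", "payload": {
  "series": [
    {"dx":-4,"dy":0,"dz":0,"turn":0,"grip":0.8},
    {"dx":-3,"dy":0,"dz":0,"turn":0,"grip":0.8},
    {"dx":0,"dy":0,"dz":0,"turn":0,"grip":0.8}
  ]
}}

```text
clock: 16.95
tool_pos: [0.623, 0.1029, 0.053]
eef_rot: [-0.015, 1.0, -0.005, 0.001]
contact_force: [-0.1, -0.8, -0.5]
opening: 0.931
```

```bash
python3 -c "
from h import *
st([626.6,102.2,53])
"
```

```text
t 16.95 pos [623.  102.9  53. ] theta -178.25 tilt 0.010 F [-0.1 -0.8 -0.5] open 0.931
 tool shift [-3.6 -0.8  0.1]
```

Emit:
{"api": "send_rows", "payload": {
  "series": [
    {"dx":-2,"dy":0,"dz":0,"turn":0,"grip":0.8},
    {"dx":-2,"dy":0,"dz":0,"turn":0,"grip":0.8},
    {"dx":0,"dy":0,"dz":0,"turn":0,"grip":0.8}
  ]
}}

```text
clock: 17.25
tool_pos: [0.6261, 0.103, 0.053]
eef_rot: [-0.015, 1.0, -0.005, 0.0]
contact_force: [-4.0, -0.0, 2.3]
opening: 0.932
```

Emit:
{"api": "send_rows", "payload": {
  "series": [
    {"dx":-2,"dy":0,"dz":0,"turn":0,"grip":0.8},
    {"dx":0,"dy":0,"dz":0,"turn":0,"grip":0.8}
  ]
}}

```text
clock: 17.45
tool_pos: [0.6266, 0.1035, 0.0528]
eef_rot: [-0.016, 1.0, -0.005, -0.001]
contact_force: [-5.9, -0.2, 2.7]
opening: 0.931
```

Emit:
{"api": "send_rows", "payload": {
  "series": [
    {"dx":1,"dy":0,"dz":0,"turn":0,"grip":1},
    {"dx":0,"dy":0,"dz":0,"turn":0,"grip":1},
    {"dx":0,"dy":0,"dz":0,"turn":0,"grip":1},
    {"dx":0,"dy":0,"dz":-10,"turn":0,"grip":1},
    {"dx":0,"dy":0,"dz":-20,"turn":0,"grip":1},
    {"dx":0,"dy":0,"dz":-30,"turn":0,"grip":1},
    {"dx":20,"dy":0,"dz":-30,"turn":0,"grip":1},
    {"dx":40,"dy":0,"dz":-20,"turn":0,"grip":1},
    {"dx":45,"dy":0,"dz":0,"turn":0,"grip":1},
    {"dx":45,"dy":0,"dz":0,"turn":0,"grip":1},
    {"dx":0,"dy":0,"dz":0,"turn":0,"grip":1}
  ]
}}

```text
clock: 18.55
tool_pos: [0.4697, 0.0976, 0.1632]
eef_rot: [-0.018, 1.0, -0.007, -0.003]
contact_force: [1.0, 0.6, 0.1]
opening: 1.0
```

```bash
python3 -c "
from h import *
st([400,-285,150]); print(get_state()['q'].round(2))
s=snapshot('top');save(s,'t13')
for n in('timer_center','tip_center','kit_center'): rect(s,n)
"
```

```text
t 18.55 pos [469.7  97.6 163.2] theta -177.90 tilt 0.015 F [1.  0.6 0.1] open 1.000
 tool shift [  83.6 -379.6   19.1]
[ 0.1   0.7  -0.66  2.05  0.73  0.65  0.54]
timer_center 0 score 0.73 ext [353.6, 214.1, 372.4, 238.1] zmed 0.017 zmax 0.022 n 340 med [ 0.6013 -0.0326]
   rect c [602.5 -31.5] wh [58.6 62.2] ang 89.7 mean [601.3 -32.4]
tip_center 0 score 0.89 ext [129.5, 250.6, 178.1, 288.5] zmed 0.077 zmax 0.083 n 1253 med [0.4634 0.6261]
   rect c [462.9 635.1] wh [ 81.8 121.2] ang 17.4 mean [462.9 634.8]
tip_center 1 score 0.64 ext [305.4, 196.2, 337.3, 236.2] zmed 0.078 zmax 0.083 n 1002 med [0.6235 0.1041]
   rect c [625.8 104.1] wh [118.5  81.1] ang 3.0 mean [626.  104.3]
kit_center 0 score 0.65 ext [400.6, 252.4, 438.2, 297.3] zmed 0.058 zmax 0.063 n 1343 med [ 0.4548 -0.207 ]
   rect c [ 446.9 -206.1] wh [139.8 105.4] ang 2.5 mean [ 454.4 -208.7]
```

View pics/t13.png

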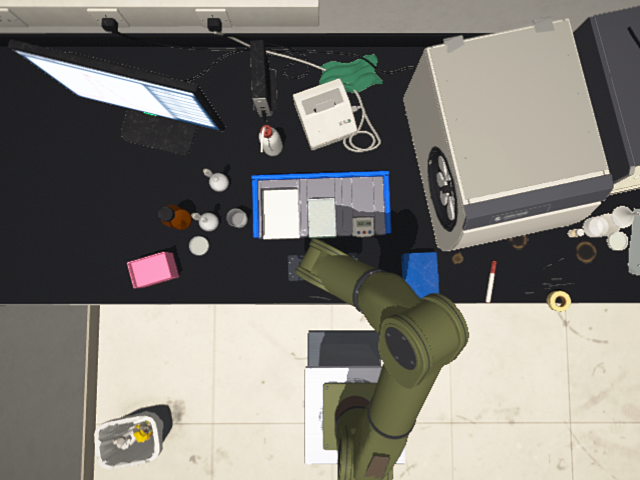

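Emit:
{"api": "send_rows", "payload": {
  "series": [
    {"dx":0,"dy":0,"dz":0,"turn":0.14,"grip":0.9},
    {"dx":0,"dy":0,"dz":0,"turn":0.14,"grip":0.9},
    {"dx":0,"dy":0,"dz":0,"turn":0.14,"grip":0.9},
    {"dx":0,"dy":0,"dz":0,"turn":0.14,"grip":0.9},
    {"dx":0,"dy":0,"dz":0,"turn":0.14,"grip":0.9},
    {"dx":0,"dy":0,"dz":0,"turn":0.14,"grip":0.9},
    {"dx":0,"dy":0,"dz":0,"turn":0.14,"grip":0.9},
    {"dx":0,"dy":0,"dz":0,"turn":0.14,"grip":0.9},
    {"dx":0,"dy":0,"dz":0,"turn":0.14,"grip":0.9},
    {"dx":0,"dy":0,"dz":0,"turn":0.14,"grip":0.9},
    {"dx":0,"dy":0,"dz":0,"turn":0.14,"grip":0.9},
    {"dx":0,"dy":0,"dz":0,"turn":0,"grip":0.9}
  ]
}}

```text
clock: 19.95
tool_pos: [0.4796, 0.1001, 0.1629]
eef_rot: [0.685, 0.728, -0.002, 0.005]
contact_force: [-1.2, -0.4, -1.1]
opening: 0.902
```

```bash
python3 -c "
from h import *
st([402,-287,150]); print(get_state()['q'].round(2))
"
```

```text
t 19.95 pos [479.6 100.1 162.9] theta 93.48 tilt 0.010 F [-1.2 -0.4 -1.1] open 0.902
 tool shift [-381.5 -101.    15.9]
[-0.16  0.64 -0.23  2.04  0.32  0.49 -0.57]
```

Emit:
{"api": "send_rows", "payload": {
  "series": [
    {"dx":-38,"dy":-22,"dz":0,"turn":0.02,"grip":0.9},
    {"dx":-40,"dy":-22,"dz":0,"turn":0,"grip":0.9},
    {"dx":-40,"dy":-22,"dz":0,"turn":0,"grip":0.9},
    {"dx":-40,"dy":-20,"dz":0,"turn":0,"grip":0.9},
    {"dx":-40,"dy":-15,"dz":0,"turn":0,"grip":0.9},
    {"dx":-40,"dy":0,"dz":0,"turn":0,"grip":0.9},
    {"dx":-30,"dy":0,"dz":0,"turn":0,"grip":0.9},
    {"dx":0,"dy":0,"dz":0,"turn":0,"grip":0.9},
    {"dx":0,"dy":0,"dz":0,"turn":0,"grip":0.9}
  ]
}}

```text
clock: 20.85
tool_pos: [0.3895, -0.1736, 0.1651]
eef_rot: [0.692, 0.722, -0.002, 0.005]
contact_force: [-0.0, 0.4, 0.5]
opening: 0.9
```

```bash
python3 -c "
from h import *
st([402,-287,150]); print(get_state()['q'].round(2))
save(snapshot('top'),'t14');save(snapshot('scene'),'s14')
"
```

```text
t 20.85 pos [ 389.5 -173.6  165.1] theta 92.39 tilt 0.010 F [-0.   0.4  0.5] open 0.900
 tool shift [-113.7    7.7   16.2]
[ 0.49  0.59 -0.28  2.22  0.46  0.38 -0.13]
```

View pics/s14.png

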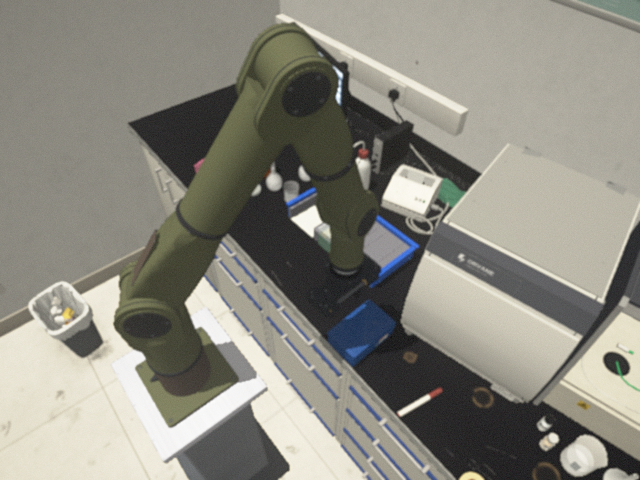

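View pics/t14.png

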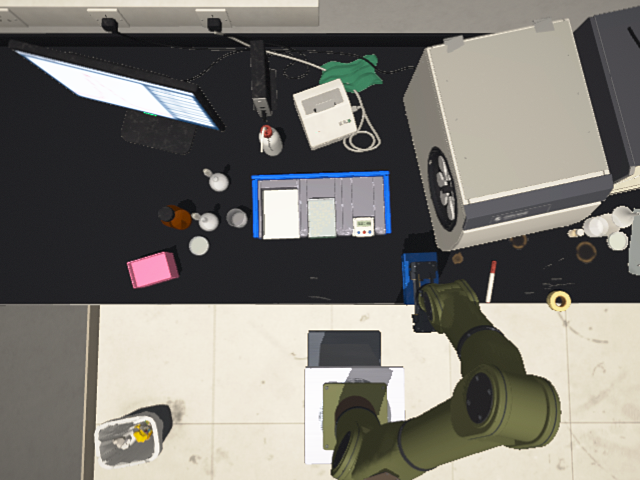

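Emit:
{"api": "send_rows", "payload": {
  "series": [
    {"dx":-35,"dy":4,"dz":0,"turn":0,"grip":0.9},
    {"dx":-35,"dy":4,"dz":0,"turn":0,"grip":0.9},
    {"dx":-35,"dy":2,"dz":0,"turn":0,"grip":0.9},
    {"dx":-8,"dy":0,"dz":0,"turn":0,"grip":0.9},
    {"dx":0,"dy":0,"dz":0,"turn":0,"grip":0.9},
    {"dx":0,"dy":0,"dz":0,"turn":0,"grip":0.9}
  ]
}}

```text
clock: 21.55
tool_pos: [0.4035, -0.2831, 0.1661]
eef_rot: [0.691, 0.723, -0.002, 0.003]
contact_force: [0.3, 0.4, -0.1]
opening: 0.897
```

```bash
python3 -c "
from h import *
st([404,-285,12]); print(get_state()['q'].round(2))
s=snapshot('top');save(s,'t15');rect(s,'kit_center');s=snapshot('scene');save(s,'s15')
"
```

```text
t 21.55 pos [ 403.5 -283.1  166.1] theta 92.56 tilt 0.008 F [ 0.3  0.4 -0.1] open 0.897
 tool shift [ -0.6   0.2 154.1]
[ 0.74  0.65 -0.36  2.03  0.45  0.53  0.1 ]
kit_center 0 score 0.68 ext [399.0, 252.4, 438.3, 304.3] zmed 0.058 zmax 0.063 n 1820 med [ 0.4357 -0.2017]
   rect c [ 436.4 -206.1] wh [160.2 105.9] ang 2.5 mean [ 435.7 -206.4]
```

View pics/s15.png

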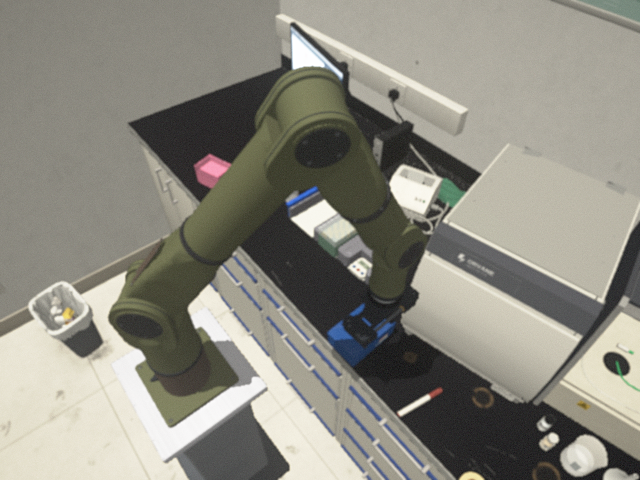

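View pics/t15.png

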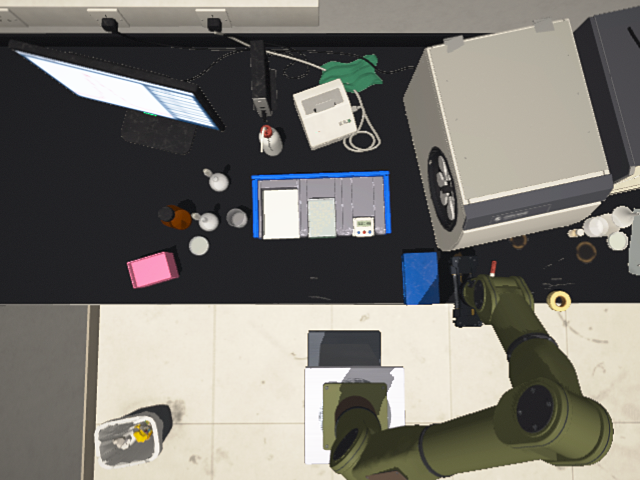

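Emit:
{"api": "send_rows", "payload": {
  "series": [
    {"dx":0,"dy":0,"dz":25,"turn":0,"grip":0.9},
    {"dx":0,"dy":0,"dz":30,"turn":0,"grip":0.9},
    {"dx":0,"dy":0,"dz":30,"turn":0,"grip":0.9},
    {"dx":0,"dy":0,"dz":30,"turn":0,"grip":0.9},
    {"dx":0,"dy":0,"dz":20,"turn":0,"grip":0.9},
    {"dx":0,"dy":0,"dz":10,"turn":0,"grip":0.9},
    {"dx":0,"dy":0,"dz":0,"turn":0,"grip":0.9},
    {"dx":0,"dy":0,"dz":0,"turn":0,"grip":0.9}
  ]
}}

```text
clock: 22.5
tool_pos: [0.4039, -0.2865, 0.0218]
eef_rot: [0.692, 0.722, -0.002, 0.004]
contact_force: [-0.1, 0.5, 0.6]
opening: 0.899
```

```bash
python3 -c "
from h import *
st([404,-285,12]); print(get_state()['q'].round(2))
"
```

```text
t 22.50 pos [ 403.9 -286.5   21.8] theta 92.41 tilt 0.010 F [-0.1  0.5  0.6] open 0.899
 tool shift [1.6 0.1 9.8]
[ 0.58  0.91 -0.1   2.1   0.61  0.15 -0.05]
```

Emit:
{"api": "send_rows", "payload": {
  "series": [
    {"dx":3,"dy":0,"dz":5,"turn":0,"grip":0.9},
    {"dx":5,"dy":0,"dz":4,"turn":0,"grip":0.9},
    {"dx":6,"dy":0,"dz":0,"turn":0,"grip":0.9},
    {"dx":6,"dy":0,"dz":0,"turn":0,"grip":0.9},
    {"dx":8,"dy":0,"dz":0,"turn":0,"grip":0.9},
    {"dx":10,"dy":0,"dz":0,"turn":0,"grip":0.9},
    {"dx":12,"dy":0,"dz":0,"turn":0,"grip":0.9},
    {"dx":12,"dy":0,"dz":0,"turn":0,"grip":0.9},
    {"dx":12,"dy":0,"dz":0,"turn":0,"grip":0.9},
    {"dx":0,"dy":0,"dz":0,"turn":0,"grip":0.9}
  ]
}}

```text
clock: 23.5
tool_pos: [0.4022, -0.2204, 0.0131]
eef_rot: [0.691, 0.723, -0.003, 0.001]
contact_force: [0.2, -0.1, -0.5]
opening: 0.9
```

```bash
python3 -c "
from h import *
st(); print(get_state()['q'].round(2))
s=snapshot('top');save(s,'t16');rect(s,'kit_center');s=snapshot('scene');save(s,'s16');rect(s,'kit_center')
"
```

```text
t 23.50 pos [ 402.2 -220.4   13.1] theta 92.60 tilt 0.007 F [ 0.2 -0.1 -0.5] open 0.900
[ 0.42  0.93 -0.04  2.2   1.19  0.04 -0.75]
kit_center 0 score 0.78 ext [384.7, 253.9, 417.0, 307.6] zmed 0.058 zmax 0.063 n 1651 med [ 0.431  -0.1453]
   rect c [ 431.9 -150.2] wh [162.4 102.5] ang 3.2 mean [ 431.  -148.7]
kit_center 1 score 0.31 ext [250.0, 166.3, 390.1, 237.3] zmed 0.060 zmax 0.066 n 1450 med [0.7142 0.112 ]
   rect c [672.  105.8] wh [198.9 436.8] ang 2.2 mean [715.2 110.6]
kit_center 0 score 0.72 ext [313.2, 297.3, 346.9, 333.4] zmed 0.059 zmax 0.063 n 669 med [ 0.3849 -0.1323]
   rect c [ 404.  -134.3] wh [123.8  65. ] ang 5.7 mean [ 390.3 -129.8]
```

View pics/t16.png

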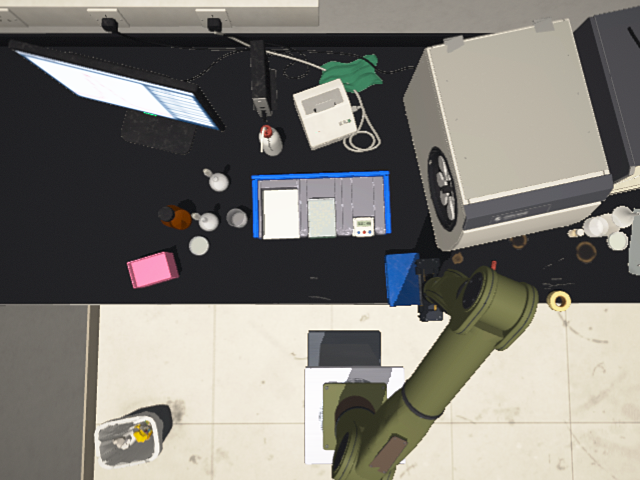

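Emit:
{"api": "send_rows", "payload": {
  "series": [
    {"dx":5,"dy":4,"dz":0,"turn":0,"grip":0.9},
    {"dx":8,"dy":4,"dz":0,"turn":0,"grip":0.9},
    {"dx":8,"dy":4,"dz":0,"turn":0,"grip":0.9},
    {"dx":8,"dy":4,"dz":0,"turn":0,"grip":0.9},
    {"dx":8,"dy":2,"dz":0,"turn":0,"grip":0.9},
    {"dx":0,"dy":0,"dz":0,"turn":0,"grip":0.9}
  ]
}}

```text
clock: 24.3
tool_pos: [0.4194, -0.1836, 0.0128]
eef_rot: [0.692, 0.722, -0.003, 0.002]
contact_force: [-0.3, -0.3, 0.1]
opening: 0.902
```

```bash
python3 -c "
from h import *
st(); print(get_state()['q'].round(2))
s=snapshot('top');rect(s,'kit_center')
P=cloud(snapshot('scene')); A=P[(P[:,:,2]>.08)&(P[:,:,2]<.35)&(P[:,:,0]>.5)&(P[:,:,0]<.7)&(P[:,:,1]<-.2)&(P[:,:,1]>-.3)]
print('instr ymax',np.percentile(A[:,1],[95,99,100]),A[A[:,1].argmax()])
"
```

```text
t 24.30 pos [ 419.4 -183.6   12.8] theta 92.48 tilt 0.007 F [-0.3 -0.3  0.1] open 0.902
[ 0.34  0.93 -0.05  2.2   1.32  0.05 -0.96]
kit_center 0 score 0.91 ext [372.6, 249.0, 405.3, 302.1] zmed 0.058 zmax 0.064 n 1563 med [ 0.447  -0.1098]
   rect c [ 446.2 -111.3] wh [162.4  99.5] ang 1.2 mean [ 446.9 -111. ]
instr ymax [-0.2594658  -0.20948575 -0.20090295] [ 0.50739793 -0.20090295  0.12057871]
```

Emit:
{"api": "send_rows", "payload": {
  "series": [
    {"dx":-2,"dy":11,"dz":0,"turn":0,"grip":0.9},
    {"dx":0,"dy":11,"dz":0,"turn":0,"grip":0.9},
    {"dx":3,"dy":8,"dz":0,"turn":0,"grip":0.9},
    {"dx":8,"dy":1,"dz":0,"turn":0,"grip":0.9},
    {"dx":12,"dy":1,"dz":0,"turn":0,"grip":0.9},
    {"dx":16,"dy":1,"dz":0,"turn":0,"grip":0.9},
    {"dx":16,"dy":1,"dz":0,"turn":0,"grip":0.9},
    {"dx":16,"dy":1,"dz":0,"turn":0,"grip":0.9},
    {"dx":16,"dy":1,"dz":0,"turn":0,"grip":0.9},
    {"dx":16,"dy":1,"dz":0,"turn":0,"grip":0.9},
    {"dx":10,"dy":1,"dz":0,"turn":0,"grip":0.9},
    {"dx":0,"dy":0,"dz":0,"turn":0,"grip":0.9}
  ]
}}

```text
clock: 25.65
tool_pos: [0.4514, -0.0712, 0.0121]
eef_rot: [0.691, 0.722, -0.004, 0.002]
contact_force: [0.6, -0.1, 0.2]
opening: 0.905
```

```bash
python3 -c "
from h import *
st(); print(get_state()['q'].round(2))
s=snapshot('top');rect(s,'kit_center');save(s,'t18');s=snapshot('scene');rect(s,'kit_center')
"
```

```text
t 25.65 pos [451.4 -71.2  12.1] theta 92.50 tilt 0.009 F [ 0.6 -0.1  0.2] open 0.905
[ 0.11  0.93 -0.1   2.2   1.36  0.09 -1.27]
kit_center 0 score 0.84 ext [336.6, 249.3, 366.7, 298.3] zmed 0.058 zmax 0.063 n 1467 med [0.4481 0.0025]
   rect c [ 4.485e+02 -3.000e-01] wh [162.6  91.3] ang 4.4 mean [448.5   0.7]
kit_center 0 score 0.59 ext [287.4, 262.6, 343.1, 314.3] zmed 0.058 zmax 0.063 n 798 med [0.399  0.0039]
   rect c [427.  -10.7] wh [133.1 113.7] ang 1.5 mean [408.4  12.2]
```

View pics/t18.png

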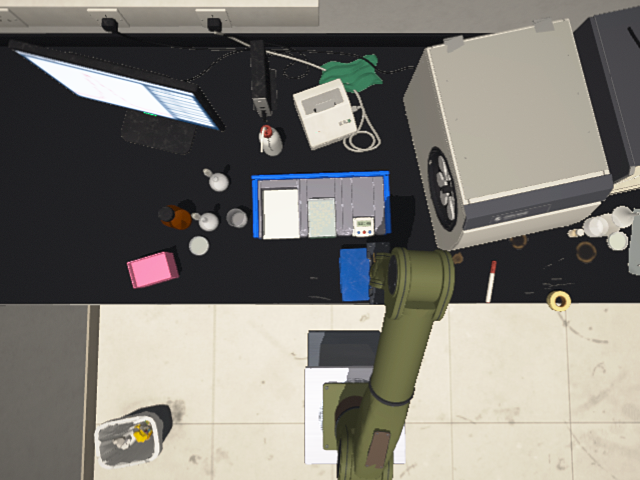

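Emit:
{"api": "send_rows", "payload": {
  "series": [
    {"dx":8,"dy":2,"dz":0,"turn":0,"grip":0.9},
    {"dx":14,"dy":2,"dz":0,"turn":0,"grip":0.9},
    {"dx":16,"dy":2,"dz":0,"turn":0,"grip":0.9},
    {"dx":16,"dy":2,"dz":0,"turn":0,"grip":0.9},
    {"dx":16,"dy":2,"dz":0,"turn":0,"grip":0.9},
    {"dx":16,"dy":2,"dz":0,"turn":0,"grip":0.9},
    {"dx":16,"dy":2,"dz":0,"turn":0,"grip":0.9},
    {"dx":16,"dy":2,"dz":0,"turn":0,"grip":0.9},
    {"dx":16,"dy":2,"dz":0,"turn":0,"grip":0.9},
    {"dx":16,"dy":2,"dz":0,"turn":0,"grip":0.9},
    {"dx":14,"dy":2,"dz":0,"turn":0,"grip":0.9},
    {"dx":8,"dy":2,"dz":0,"turn":0,"grip":0.9},
    {"dx":0,"dy":0,"dz":0,"turn":0,"grip":0.9}
  ]
}}

```text
clock: 27.15
tool_pos: [0.4687, 0.1015, 0.0103]
eef_rot: [0.692, 0.722, -0.003, 0.001]
contact_force: [0.0, -0.1, 0.2]
opening: 0.902
```

```bash
python3 -c "
from h import *
st(); print(get_state()['q'].round(2))
s=snapshot('top');rect(s,'kit_center');save(s,'t19');s=snapshot('scene');rect(s,'kit_center')
"
```

```text
t 27.15 pos [468.7 101.5  10.3] theta 92.41 tilt 0.007 F [ 0.  -0.1  0.2] open 0.902
[-0.16  0.94 -0.26  2.13  1.16  0.23 -1.42]
kit_center 0 score 0.58 ext [283.3, 241.9, 310.0, 295.7] zmed 0.058 zmax 0.063 n 1005 med [0.4612 0.1815]
   rect c [463.4 177.1] wh [159.5  75.4] ang 4.2 mean [461.2 182. ]
kit_center 0 score 0.77 ext [259.5, 232.9, 311.4, 274.8] zmed 0.055 zmax 0.062 n 644 med [0.416  0.1666]
   rect c [427.  161.1] wh [ 99.8 114.1] ang 1.1 mean [418.3 183. ]
```

View pics/t19.png

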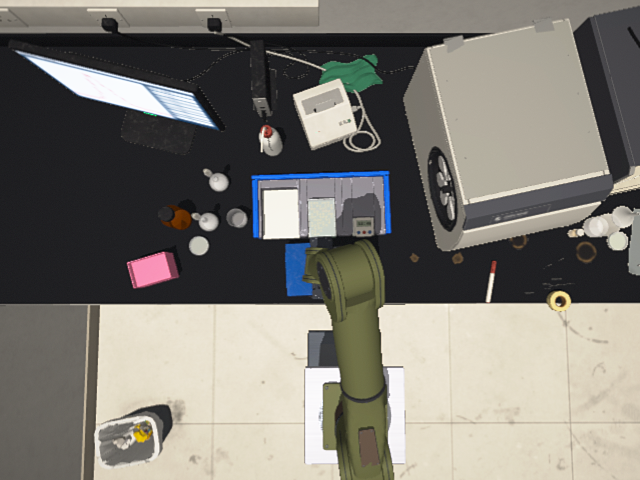

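Emit:
{"api": "send_rows", "payload": {
  "series": [
    {"dx":6,"dy":0,"dz":0,"turn":0.01,"grip":0.9},
    {"dx":10,"dy":0.5,"dz":0,"turn":0,"grip":0.9},
    {"dx":12,"dy":0.5,"dz":0,"turn":0,"grip":0.9},
    {"dx":12,"dy":0.5,"dz":0,"turn":0,"grip":0.9},
    {"dx":8,"dy":0.5,"dz":0,"turn":0,"grip":0.9},
    {"dx":5,"dy":0,"dz":0,"turn":0,"grip":0.9},
    {"dx":3,"dy":0,"dz":0,"turn":0,"grip":0.9},
    {"dx":3,"dy":0,"dz":0,"turn":0,"grip":0.9},
    {"dx":0,"dy":0,"dz":0,"turn":0,"grip":0.9}
  ]
}}

```text
clock: 28.25
tool_pos: [0.469, 0.1575, 0.01]
eef_rot: [0.697, 0.717, -0.005, 0.003]
contact_force: [-0.4, -5.0, 3.9]
opening: 0.903
```

```bash
python3 -c "
from h import *
st()
s=snapshot('top');rect(s,'kit_center');save(s,'t20')
"
```

```text
t 28.25 pos [469.  157.5  10. ] theta 91.69 tilt 0.012 F [-0.4 -5.   3.9] open 0.903
kit_center none
```

Emit:
{"api": "send_rows", "payload": {
  "series": [
    {"dx":4,"dy":0,"dz":0,"turn":0,"grip":0.9},
    {"dx":4,"dy":0,"dz":0,"turn":0,"grip":0.9},
    {"dx":3,"dy":0,"dz":0,"turn":0,"grip":0.9},
    {"dx":0,"dy":0,"dz":0,"turn":0,"grip":0.9}
  ]
}}

```text
clock: 28.75
tool_pos: [0.4687, 0.169, 0.0099]
eef_rot: [0.697, 0.718, -0.005, 0.003]
contact_force: [1.0, -4.1, 3.5]
opening: 0.902
```

```bash
python3 -c "
from h import *
st()
s=snapshot('top');rect(s,'kit_center');save(s,'t21');s=snapshot('scene');rect(s,'kit_center')
"
```

```text
t 28.75 pos [468.7 169.    9.9] theta 91.70 tilt 0.011 F [ 1.  -4.1  3.5] open 0.902
kit_center 0 score 0.62 ext [262.0, 243.3, 288.6, 296.4] zmed 0.058 zmax 0.063 n 851 med [0.4613 0.255 ]
   rect c [465.4 246.2] wh [162.7  73.7] ang 1.7 mean [461.8 255.5]
kit_center 0 score 0.56 ext [246.8, 222.0, 294.6, 261.2] zmed 0.055 zmax 0.083 n 626 med [0.4228 0.2213]
   rect c [435.6 230.3] wh [122.1 110.2] ang 4.8 mean [422.2 245.4]
```

View pics/t21.png

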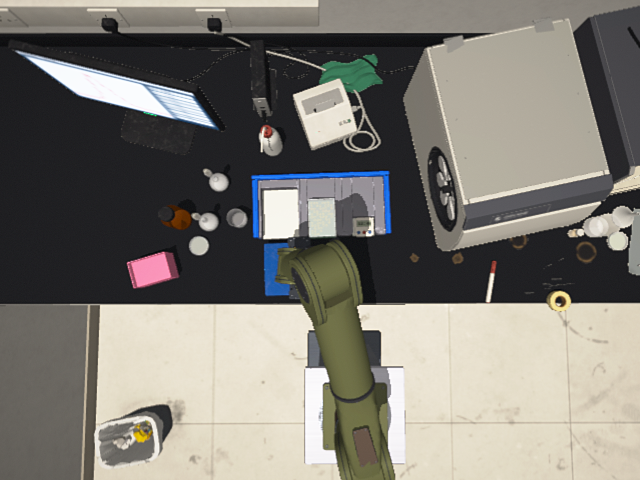

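Emit:
{"api": "send_rows", "payload": {
  "series": [
    {"dx":-10,"dy":0,"dz":0,"turn":0,"grip":0.9},
    {"dx":-10,"dy":0,"dz":-20,"turn":0,"grip":0.9},
    {"dx":0,"dy":0,"dz":-40,"turn":0,"grip":0.9},
    {"dx":0,"dy":0,"dz":-40,"turn":0,"grip":0.9},
    {"dx":0,"dy":0,"dz":0,"turn":-0.142,"grip":0.6},
    {"dx":0,"dy":0,"dz":0,"turn":-0.142,"grip":0.6},
    {"dx":0,"dy":0,"dz":0,"turn":-0.142,"grip":0.6},
    {"dx":0,"dy":0,"dz":0,"turn":-0.142,"grip":0.6},
    {"dx":0,"dy":0,"dz":0,"turn":-0.142,"grip":0.6},
    {"dx":0,"dy":0,"dz":0,"turn":-0.142,"grip":0.6},
    {"dx":0,"dy":0,"dz":0,"turn":-0.142,"grip":0.6},
    {"dx":0,"dy":0,"dz":0,"turn":-0.142,"grip":0.6},
    {"dx":0,"dy":0,"dz":0,"turn":-0.142,"grip":0.6},
    {"dx":0,"dy":0,"dz":0,"turn":-0.142,"grip":0.6},
    {"dx":0,"dy":0,"dz":0,"turn":-0.142,"grip":0.6},
    {"dx":0,"dy":0,"dz":0,"turn":0,"grip":0.6}
  ]
}}

```text
clock: 30.55
tool_pos: [0.4694, 0.1518, 0.1097]
eef_rot: [-0.012, 1.0, -0.003, -0.002]
contact_force: [-0.7, -1.3, 0.2]
opening: 0.597
```

```bash
python3 -c "
from h import *
st([362,230,110]);print(get_state()['q'].round(2))
s=snapshot('top');rect(s,'kit_center');save(s,'t22')
"
```

```text
t 30.55 pos [469.4 151.8 109.7] theta -178.68 tilt 0.007 F [-0.7 -1.3  0.2] open 0.597
 tool shift [105.5  80.7  -0.5]
[ 0.13  0.91 -0.93  2.04  1.08  0.8   0.11]
kit_center 0 score 0.74 ext [263.1, 242.8, 295.7, 295.8] zmed 0.058 zmax 0.063 n 728 med [0.4486 0.2487]
   rect c [464.9 233.1] wh [159.8 101. ] ang 2.9 mean [448.6 248.9]
```

View pics/t22.png

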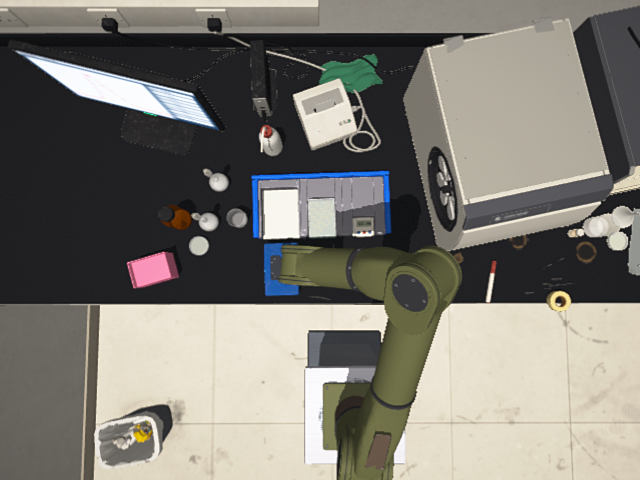

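Emit:
{"api": "send_rows", "payload": {
  "series": [
    {"dx":24,"dy":16,"dz":0,"turn":-0.01,"grip":0.6},
    {"dx":24,"dy":16,"dz":0,"turn":0,"grip":0.6},
    {"dx":24,"dy":16,"dz":0,"turn":0,"grip":0.6},
    {"dx":24,"dy":16,"dz":0,"turn":0,"grip":0.6},
    {"dx":9,"dy":15,"dz":0,"turn":0,"grip":0.6},
    {"dx":0,"dy":0,"dz":0,"turn":0,"grip":0.6},
    {"dx":0,"dy":0,"dz":0,"turn":0,"grip":0.6}
  ]
}}

```text
clock: 31.35
tool_pos: [0.3625, 0.2269, 0.1096]
eef_rot: [-0.016, 1.0, -0.004, -0.001]
contact_force: [0.5, -1.1, -0.4]
opening: 0.597
```

```bash
python3 -c "
from h import *
st([362,230,12]);print(get_state()['q'].round(2))
s=snapshot('top');rect(s,'kit_center');save(s,'t23')
s=snapshot('scene');rect(s,'kit_center');save(s,'s23')
"
```

```text
t 31.35 pos [362.5 226.9 109.6] theta -178.19 tilt 0.009 F [ 0.5 -1.1 -0.4] open 0.597
 tool shift [ 0.2  3.9 97.6]
[-0.13  0.86 -0.92  2.23  1.19  0.71 -0.32]
kit_center 0 score 0.82 ext [263.6, 244.0, 296.7, 291.7] zmed 0.058 zmax 0.063 n 1416 med [0.4789 0.2322]
   rect c [475.4 230.2] wh [140.8 106.9] ang 3.6 mean [479.2 233.1]
kit_center 0 score 0.98 ext [249.7, 213.1, 304.5, 259.8] zmed 0.058 zmax 0.063 n 1450 med [0.4593 0.2077]
   rect c [461.5 225. ] wh [174.  114.6] ang 6.1 mean [469.7 218.7]
```

View pics/t23.png

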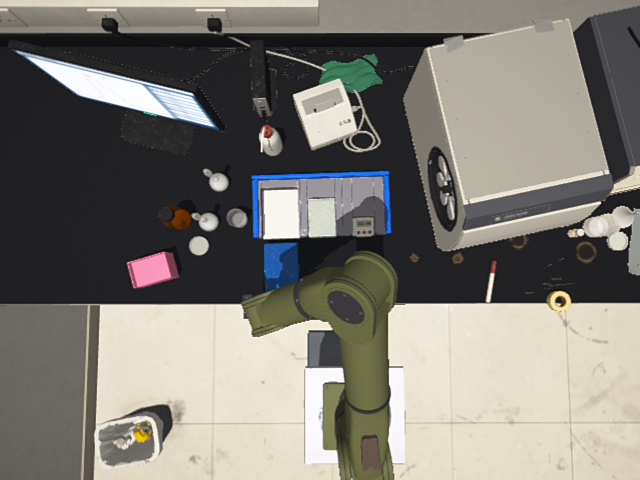

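Emit:
{"api": "send_rows", "payload": {
  "series": [
    {"dx":6,"dy":4,"dz":15,"turn":0,"grip":0.6},
    {"dx":0,"dy":0,"dz":25,"turn":0,"grip":0.6},
    {"dx":0,"dy":0,"dz":25,"turn":0,"grip":0.6},
    {"dx":0,"dy":0,"dz":20,"turn":0,"grip":0.6},
    {"dx":0,"dy":0,"dz":10,"turn":0,"grip":0.6},
    {"dx":0,"dy":0,"dz":0,"turn":0,"grip":0.6},
    {"dx":0,"dy":0,"dz":0,"turn":0,"grip":0.6}
  ]
}}

```text
clock: 32.25
tool_pos: [0.356, 0.2298, 0.0147]
eef_rot: [-0.016, 1.0, -0.004, -0.001]
contact_force: [0.5, -0.5, -0.2]
opening: 0.596
```

```bash
python3 -c "
from h import *
st([362,230,14]);print(get_state()['q'].round(2))
s=snapshot('scene');rect(s,'kit_center');
im=cv2.resize(s['img'][170:300,210:370],None,fx=5,fy=4.6,interpolation=cv2.INTER_CUBIC);cv2.imwrite('pics/s24c.png',im[:,:,::-1])
"
```

```text
t 32.25 pos [356.  229.8  14.7] theta -178.20 tilt 0.008 F [ 0.5 -0.5 -0.2] open 0.596
 tool shift [-6.   0.   0.6]
[-0.21  1.05 -0.8   2.27  1.57  0.67 -0.66]
kit_center 0 score 0.73 ext [257.7, 212.8, 304.2, 262.0] zmed 0.058 zmax 0.063 n 1304 med [0.4714 0.2115]
   rect c [476.2 227.7] wh [139.7 117.6] ang 1.9 mean [479.4 228.7]
kit_center 1 score 0.41 ext [351.6, 257.5, 370.5, 278.2] zmed 0.017 zmax 0.023 n 292 med [ 0.5906 -0.0347]
```

View pics/s24c.png

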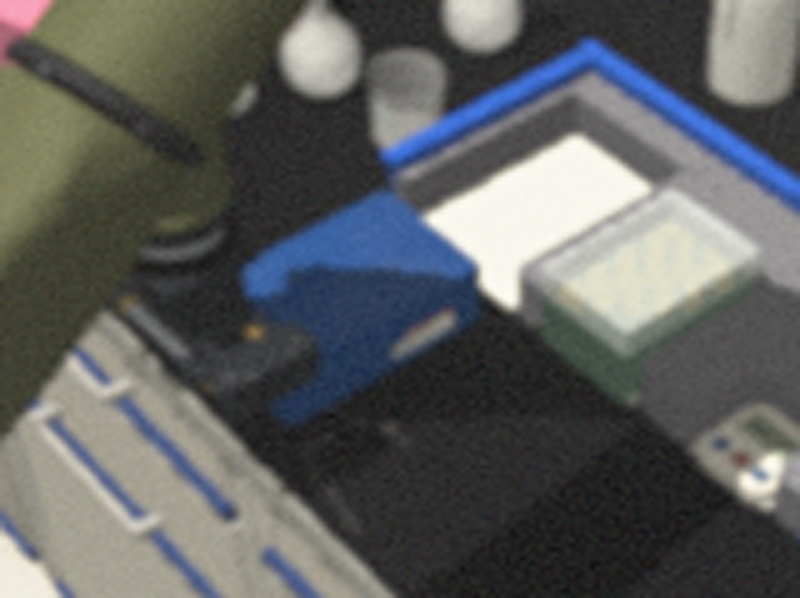

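Emit:
{"api": "send_rows", "payload": {
  "series": [
    {"dx":-6,"dy":0,"dz":1,"turn":0,"grip":0.6},
    {"dx":-6,"dy":0,"dz":0,"turn":0,"grip":0.6},
    {"dx":-6,"dy":0,"dz":0,"turn":0,"grip":0.6},
    {"dx":-6,"dy":0,"dz":0,"turn":0,"grip":0.6},
    {"dx":-6,"dy":0,"dz":0,"turn":0,"grip":0.6},
    {"dx":-6,"dy":0,"dz":0,"turn":0,"grip":0.6},
    {"dx":0,"dy":0,"dz":0,"turn":0,"grip":0.6}
  ]
}}

```text
clock: 33.05
tool_pos: [0.3924, 0.2313, 0.014]
eef_rot: [-0.016, 1.0, -0.004, -0.001]
contact_force: [-0.8, -0.1, 0.7]
opening: 0.599
```

```bash
python3 -c "
from h import *
st()
s=snapshot('top');rect(s,'kit_center');save(s,'t25')
"
```

```text
t 33.05 pos [392.4 231.3  14. ] theta -178.18 tilt 0.008 F [-0.8 -0.1  0.7] open 0.599
kit_center 0 score 0.68 ext [263.4, 236.9, 297.5, 275.4] zmed 0.058 zmax 0.063 n 1031 med [0.5144 0.239 ]
   rect c [504.2 233.2] wh [122.4 100.8] ang 0.6 mean [515.  239.3]
```

View pics/t25.png

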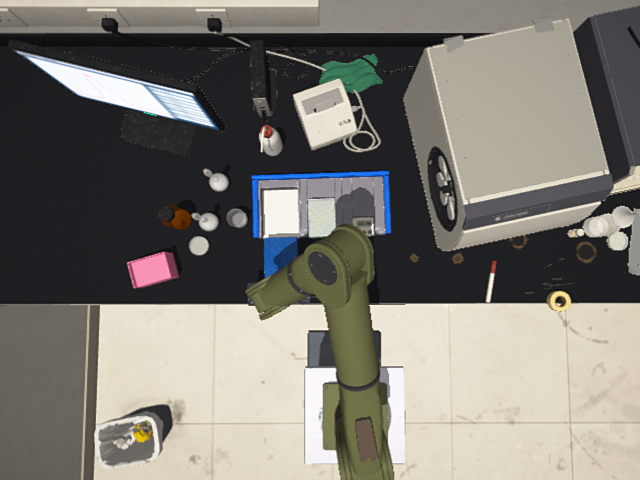

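```bash
python3 - <<'E'
from h import *
s=snapshot('top')
P=cloud(s);hsv=cv2.cvtColor(s["img"],cv2.COLOR_RGB2HSV)
m=(abs(P[:,:,2]-.058)<.008)&(hsv[:,:,0]>95)&(hsv[:,:,0]<125)&(hsv[:,:,1]>120)&(P[:,:,0]<.575)&(P[:,:,1]>.12)&(P[:,:,1]<.3)
v,u=np.nonzero(m)
for r in np.unique(v):
    k=u[v==r]; a=at_z(s,[[k.min()-.5,r],[k.max()+.5,r]],.058)*1000
    print(r,len(k),a[0,:2].round(1),a[1,1].round(1),"mid",a[:,1].mean().round(1),"w",(a[0,1]-a[1,1]).round(1))
im=cv2.resize(s['img'][175:300,230:340],None,fx=6,fy=4.8,interpolation=cv2.INTER_CUBIC);cv2.imwrite('pics/t26c.png',im[:,:,::-1])
E
```

```text
237 18 [565.  238.6] 181.9 mid 210.2 w 56.7
238 31 [561.9 279.5] 181.9 mid 230.7 w 97.6
239 33 [558.7 285.7] 181.8 mid 233.8 w 103.9
240 31 [555.6 285.7] 181.8 mid 233.8 w 103.9
241 32 [552.4 285.7] 181.8 mid 233.7 w 103.9
242 33 [549.3 285.7] 181.8 mid 233.7 w 103.9
243 33 [546.1 285.6] 181.8 mid 233.7 w 103.8
244 33 [542.9 285.6] 181.8 mid 233.7 w 103.8
245 33 [539.8 285.6] 181.8 mid 233.7 w 103.8
246 33 [536.6 285.5] 181.7 mid 233.6 w 103.8
247 33 [533.5 285.5] 181.7 mid 233.6 w 103.8
248 33 [530.3 285.5] 181.7 mid 233.6 w 103.7
249 32 [527.2 285.4] 181.7 mid 233.6 w 103.7
250 33 [524.  285.4] 181.7 mid 233.5 w 103.7
251 33 [520.9 285.4] 181.7 mid 233.5 w 103.7
252 33 [517.7 285.3] 181.7 mid 233.5 w 103.7
253 33 [514.6 285.3] 181.6 mid 233.5 w 103.7
254 33 [511.5 285.3] 181.6 mid 233.4 w 103.6
255 33 [508.3 285.2] 181.6 mid 233.4 w 103.6
256 33 [505.2 285.2] 181.6 mid 233.4 w 103.6
257 30 [502.  285.2] 187.9 mid 236.5 w 97.3
258 30 [498.9 285.1] 191.0 mid 238.1 w 94.2
259 28 [495.8 285.1] 197.3 mid 241.2 w 87.9
260 26 [492.6 285.1] 200.4 mid 242.7 w 84.7
261 26 [489.5 285. ] 203.5 mid 244.3 w 81.6
262 25 [486.4 281.9] 203.5 mid 242.7 w 78.4
263 25 [483.2 285. ] 206.6 mid 245.8 w 78.4
264 23 [480.1 284.9] 212.8 mid 248.9 w 72.1
265 22 [477.  284.9] 216.0 mid 250.4 w 69.0
266 19 [473.8 284.9] 222.2 mid 253.5 w 62.7
267 19 [470.7 284.9] 225.3 mid 255.1 w 59.5
268 17 [467.6 284.8] 231.6 mid 258.2 w 53.3
269 16 [464.4 284.8] 234.7 mid 259.7 w 50.1
270 14 [461.3 284.8] 240.9 mid 262.8 w 43.8
271 12 [458.2 281.6] 244.0 mid 262.8 w 37.6
272 9 [455.1 281.6] 247.1 mid 264.3 w 34.4
273 9 [451.9 281.5] 253.4 mid 267.4 w 28.2
274 7 [448.8 281.5] 259.6 mid 270.5 w 21.9
275 5 [445.7 281.5] 265.8 mid 273.6 w 15.6
276 3 [442.6 281.4] 272.1 mid 276.7 w 9.4
277 1 [439.5 281.4] 278.3 mid 279.8 w 3.1
```

View pics/t26c.png

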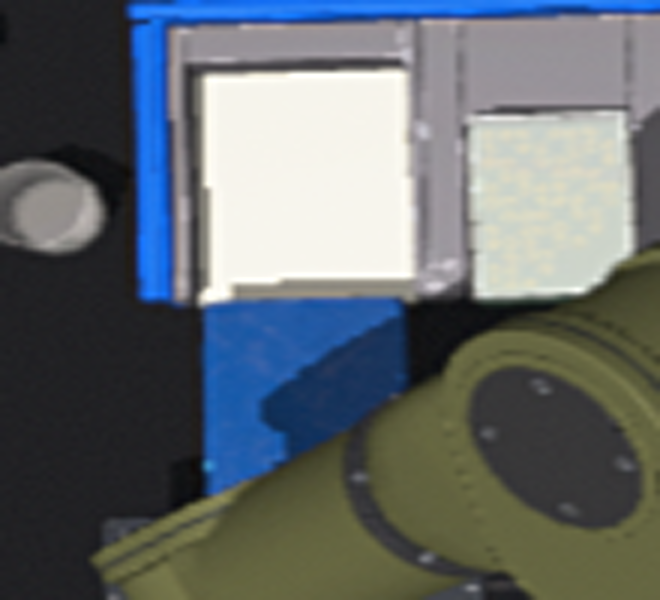

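Emit:
{"api": "send_rows", "payload": {
  "series": [
    {"dx":-5,"dy":0,"dz":0,"turn":0,"grip":0.6},
    {"dx":-7,"dy":0,"dz":0,"turn":0,"grip":0.6},
    {"dx":-8,"dy":0,"dz":0,"turn":0,"grip":0.6},
    {"dx":-8,"dy":0,"dz":0,"turn":0,"grip":0.6},
    {"dx":-8,"dy":0,"dz":0,"turn":0,"grip":0.6},
    {"dx":-8,"dy":0,"dz":0,"turn":0,"grip":0.6},
    {"dx":0,"dy":0,"dz":0,"turn":0,"grip":0.6}
  ]
}}

```text
clock: 33.9
tool_pos: [0.4356, 0.2331, 0.0136]
eef_rot: [-0.016, 1.0, -0.004, -0.002]
contact_force: [-2.9, 1.1, 1.8]
opening: 0.598
```

```bash
python3 - <<'E'
from h import *
st()
s=snapshot('top'); rect(s,'kit_center')
im=cv2.resize(s['img'][175:300,230:340],None,fx=6,fy=4.8,interpolation=cv2.INTER_CUBIC);cv2.imwrite('pics/t27c.png',im[:,:,::-1])
E
```

```text
t 33.90 pos [435.6 233.1  13.6] theta -178.12 tilt 0.008 F [-2.9  1.1  1.8] open 0.598
kit_center 0 score 0.74 ext [260.2, 223.7, 298.1, 256.4] zmed 0.058 zmax 0.063 n 1047 med [0.5572 0.2363]
   rect c [553.7 234.2] wh [111.1 105.9] ang 3.8 mean [557.6 237.4]
```

View pics/t27c.png

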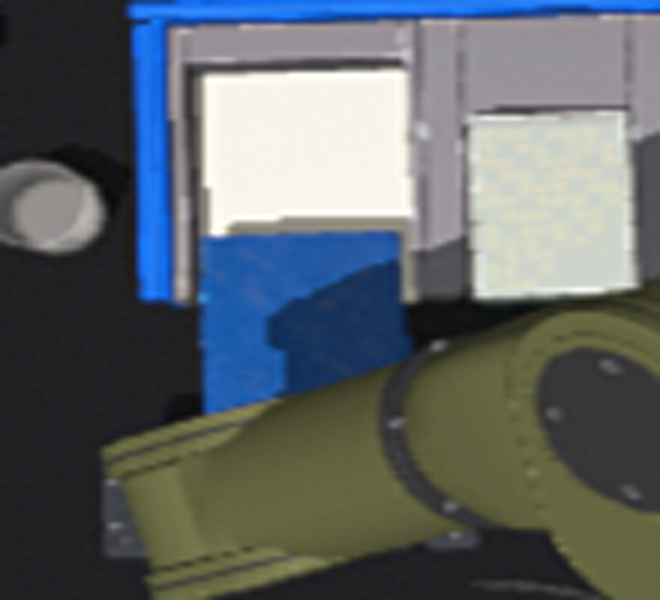

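Emit:
{"api": "send_rows", "payload": {
  "series": [
    {"dx":-8,"dy":0,"dz":0,"turn":0,"grip":0.6},
    {"dx":-10,"dy":0,"dz":0,"turn":0,"grip":0.6},
    {"dx":-10,"dy":0,"dz":0,"turn":0,"grip":0.6},
    {"dx":-10,"dy":0,"dz":0,"turn":0,"grip":0.6},
    {"dx":-10,"dy":0,"dz":0,"turn":0,"grip":0.6},
    {"dx":-10,"dy":0,"dz":0,"turn":0,"grip":0.6},
    {"dx":-10,"dy":0,"dz":0,"turn":0,"grip":0.6},
    {"dx":-10,"dy":0,"dz":0,"turn":0,"grip":0.6},
    {"dx":-10,"dy":0,"dz":0,"turn":0,"grip":0.6},
    {"dx":-8,"dy":0,"dz":0,"turn":0,"grip":0.6},
    {"dx":-6,"dy":0,"dz":0,"turn":0,"grip":0.6},
    {"dx":0,"dy":0,"dz":0,"turn":0,"grip":0.6}
  ]
}}

```text
clock: 35.2
tool_pos: [0.5372, 0.2363, 0.0132]
eef_rot: [-0.016, 1.0, -0.004, -0.002]
contact_force: [-2.7, 1.0, 3.4]
opening: 0.602
```

```bash
python3 - <<'E'
from h import *
st()
s=snapshot('top'); rect(s,'kit_center')
im=cv2.resize(s['img'][175:300,230:340],None,fx=6,fy=4.8,interpolation=cv2.INTER_CUBIC);cv2.imwrite('pics/t28c.png',im[:,:,::-1])
E
```

```text
t 35.20 pos [537.2 236.3  13.2] theta -178.11 tilt 0.009 F [-2.7  1.   3.4] open 0.602
kit_center 0 score 0.94 ext [260.9, 191.1, 297.5, 223.0] zmed 0.058 zmax 0.064 n 1001 med [0.6633 0.2352]
   rect c [663.3 236.2] wh [ 96.2 104.4] ang 0.6 mean [663.8 236.7]
```

View pics/t28c.png

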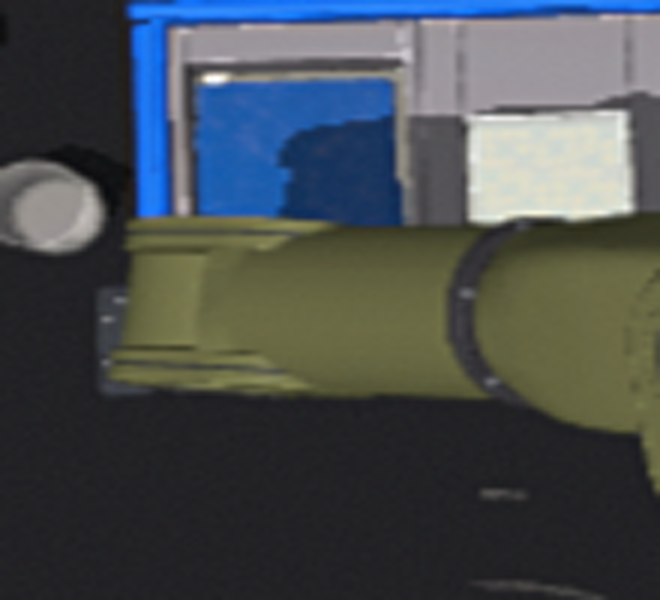

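Emit:
{"api": "send_rows", "payload": {
  "series": [
    {"dx":-5,"dy":0,"dz":0,"turn":0,"grip":0.6},
    {"dx":-5,"dy":0,"dz":0,"turn":0,"grip":0.6},
    {"dx":-3,"dy":0,"dz":0,"turn":0,"grip":0.6},
    {"dx":0,"dy":0,"dz":0,"turn":0,"grip":0.6}
  ]
}}

```text
clock: 35.7
tool_pos: [0.5503, 0.2364, 0.013]
eef_rot: [-0.016, 1.0, -0.004, -0.002]
contact_force: [-4.1, -0.1, 3.2]
opening: 0.599
```

Emit:
{"api": "send_rows", "payload": {
  "series": [
    {"dx":-2,"dy":0,"dz":0,"turn":0,"grip":0.6},
    {"dx":-2,"dy":0,"dz":0,"turn":0,"grip":0.6},
    {"dx":0,"dy":0,"dz":0,"turn":0,"grip":0.6}
  ]
}}

```text
clock: 36.0
tool_pos: [0.5532, 0.2365, 0.013]
eef_rot: [-0.017, 1.0, -0.004, -0.002]
contact_force: [-5.7, -0.4, 4.7]
opening: 0.6
```

Emit:
{"api": "send_rows", "payload": {
  "series": [
    {"dx":-2,"dy":0,"dz":0,"turn":0,"grip":0.6},
    {"dx":-2,"dy":0,"dz":0,"turn":0,"grip":0.6},
    {"dx":0,"dy":0,"dz":0,"turn":0,"grip":0.6}
  ]
}}

```text
clock: 36.3
tool_pos: [0.553, 0.2364, 0.013]
eef_rot: [-0.017, 1.0, -0.005, -0.006]
contact_force: [-14.7, -2.2, 11.4]
opening: 0.596
```

Emit:
{"api": "send_rows", "payload": {
  "series": [
    {"dx":8,"dy":0,"dz":0,"turn":0,"grip":0.6},
    {"dx":25,"dy":0,"dz":0,"turn":0,"grip":0.6},
    {"dx":30,"dy":0,"dz":-20,"turn":0,"grip":0.6},
    {"dx":30,"dy":0,"dz":-30,"turn":0,"grip":0.6},
    {"dx":30,"dy":0,"dz":-30,"turn":0,"grip":0.6},
    {"dx":30,"dy":0,"dz":-30,"turn":0,"grip":0.6},
    {"dx":0,"dy":0,"dz":0,"turn":0,"grip":0.6}
  ]
}}

```text
clock: 37.0
tool_pos: [0.4047, 0.2338, 0.1265]
eef_rot: [-0.019, 1.0, -0.003, 0.001]
contact_force: [0.0, 0.7, -0.3]
opening: 0.594
```

```bash
python3 - <<'E'
from h import *
st()
s=snapshot('top'); save(s,'t30')
for n in('kit_center','tip_center','timer_center','flask_a','small_beaker','dish','pen'): rect(s,n)
s=snapshot('scene'); save(s,'s30')
for n in('kit_center','tip_center','timer_center'): rect(s,n)
E
```

```text
t 37.00 pos [404.7 233.8 126.5] theta -177.85 tilt 0.006 F [ 0.   0.7 -0.3] open 0.594
kit_center 0 score 0.92 ext [260.5, 185.0, 295.0, 238.3] zmed 0.058 zmax 0.064 n 1745 med [0.6429 0.237 ]
   rect c [645.2 236.5] wh [163.6 106.1] ang 2.0 mean [644.7 237.7]
tip_center 0 score 0.78 ext [308.1, 196.4, 338.5, 235.5] zmed 0.078 zmax 0.083 n 961 med [0.6247 0.1038]
   rect c [625.5 103.9] wh [118.1  81.1] ang 3.9 mean [626.  104.1]
tip_center 1 score 0.74 ext [127.6, 251.8, 178.6, 287.7] zmed 0.077 zmax 0.083 n 1282 med [0.4636 0.628 ]
   rect c [463.6 634.9] wh [ 82.9 122.4] ang 16.4 mean [463.4 635.4]
timer_center 0 score 0.82 ext [352.6, 216.7, 370.6, 237.7] zmed 0.017 zmax 0.023 n 346 med [ 0.6002 -0.0304]
   rect c [602.5 -31.5] wh [58.5 62.2] ang 89.7 mean [601.8 -31.4]
flask_a 0 score 0.83 ext [191.4, 212.0, 217.8, 230.0] zmed 0.056 zmax 0.187 n 329 med [0.6144 0.4621]
small_beaker none
dish 0 score 0.52 ext [187.9, 237.2, 206.5, 256.4] zmed 0.014 zmax 0.020 n 270 med [0.5419 0.5038]
pen 0 score 0.66 ext [486.0, 263.9, 497.5, 302.9] zmed 0.011 zmax 0.017 n 196 med [ 0.4217 -0.4415]
kit_center 0 score 0.90 ext [291.4, 190.7, 344.9, 234.3] zmed 0.058 zmax 0.063 n 1335 med [0.6282 0.2308]
   rect c [639.7 234.8] wh [171.8 119.6] ang 3.4 mean [638.  234.8]
tip_center 0 score 0.85 ext [195.3, 155.0, 218.1, 183.2] zmed 0.077 zmax 0.083 n 291 med [0.4331 0.6564]
   rect c [450.8 661.5] wh [91.7 69.5] ang 16.6 mean [444.6 665.4]
tip_center 1 score 0.79 ext [317.9, 212.9, 360.7, 258.2] zmed 0.077 zmax 0.082 n 1175 med [0.6068 0.0955]
   rect c [620.6 102.4] wh [127.1  91. ] ang 2.0 mean [619.1 102.2]
timer_center 0 score 0.67 ext [349.5, 255.4, 370.4, 277.5] zmed 0.017 zmax 0.023 n 333 med [ 0.5898 -0.0348]
   rect c [598.5 -32.2] wh [72.5 67.1] ang 3.5 mean [596.2 -29.3]
```

View pics/t30.png

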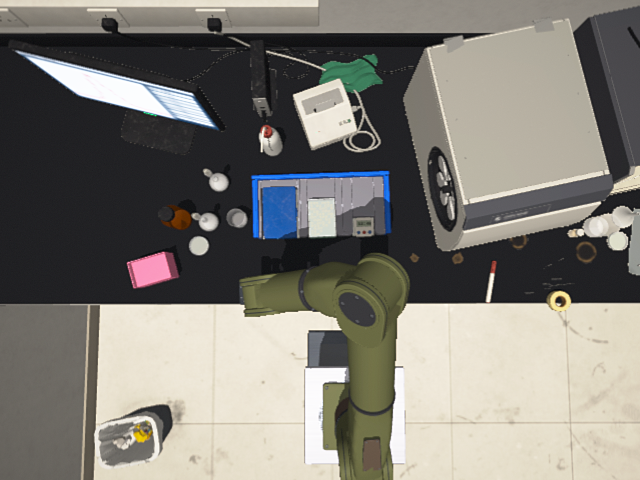

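View pics/s30.png

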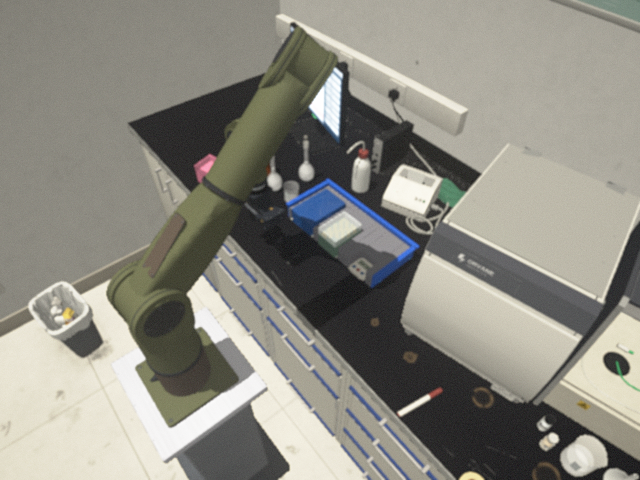

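```bash
python3 -c "
from h import *
print(finish_job()); st()"
```

```text
the job is handed in; nothing more can be done
None
the job is handed in; nothing more can be done
```

The blue kit box, the pipette-tip box and the timer are all in their own bays and were pushed until they met the back stop. I handed the job in at about 37 s of the 72 s allowed; no verdict is reported.

- **Timer:** I gripped it and slid it into the mouth of the small bay, then pushed it home from behind. The push ended with about 5 N of resistance.
- **Pipette-tip box:** I gripped the green-based one across its width and slid it into the medium bay. It met the stop at about 6 N. The pink look-alike was left alone. While sliding it over, the gripper rose about 3.5 mm, so the box may have come that far off the worktop; I brought it back down. The limit is 25 mm.
- **Kit box:** I pushed it sideways along the worktop, then from behind into the large bay. It met the stop at about 15 N.

The last top-camera check of each centre against its seat point (mm, world frame):

| Item | Measured (x, y) | Seat (x, y) |
|---|---|---|
| Kit box | 645, 236.5 | 645, 235–237 |
| Tip box | 625.5, 104 | 627, 101–102 |
| Timer | 602.5, -31.5 | 603, -33 to -34 |

- **Bystanders:** By the network's mask centres, the flask, dish and pen moved no more than about 5 mm, which is within measurement noise. The network missed the beaker in the last picture; I checked it by eye and it stands where it did.
- **Disagreements:** The two cameras differed by up to about 6 mm on the items. I relied on the top camera and the contact stops. The top camera's long-axis angles were 2.0° for the kit box and 3.9° for the tip box, against about 1.8° for the tote.

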